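# Deburr a clamped plate with forward file strokes

## Task

Take the block file from its black mat and deburr the top edge of the aluminium plate in the sprung fixture with at least three long strokes, the red toe leading along the red arrow, square across the edge, starting near the toe and ending near the heel of the blade: bear down lightly so that the plate sinks a few millimetres but never bottoms, and lift the file off the edge for each return, never dragging it back. Then lay the file flat on its mat again without dropping it, and leave the brush and the offcuts in the tray where they are.

Things in the scene. Friction and masses are not known exactly. Their poses are not given: they have to be found in the camera images.
- file_grip (a point): block file, 0.2 to 0.45 kg: steel blade 180 x 24 x 6 mm, raised wooden grip bar (110 long, 24 wide, 28 high, along the blade) over its middle; toe ends painted red. Point: centre of the bar, 44 mm above the blade's flat underside (filing face). x along the blade to the red toe, y across, z up. Starts flat on the mat. Pinch the bar from above by its long sides, 24 mm apart
- file: the same file: origin at the centre of the blade's underside, axes as for file_grip. The blade reaches 90 mm either way along x; its top is 6 mm and the bar 30 to 58 mm above the underside; a 16 mm wide web joins them
- plate_edge (a point): middle of the top edge of the aluminium plate standing in the fixture's jaws; edge 56 mm long (y), 6 mm thick (x), 115 mm above the bench when free. x: along the red arrow, the stroke direction, roughly away from the robot; z up. Moves with the plate. Nothing of the fixture is higher; the jaws' top is 27 mm lower
- plate: the upright aluminium plate, 56 x 6 mm, held in dark jaws on the fixture; origin inside the fixture. The fixture is fixed to the bench (grey base 130 x 100 mm, blue carriage between two end walls, white nose plate with a red arrow on the +x side)
- press (a joint): how far the plate is pressed down, m: 0 when free, 0.015 at the bottom stop; needs about 2 N to start, then about 1 N per mm. 3 to 7 mm is a good filing pressure; more than 12 mm counts as bottomed
- drag (a joint): how far friction has carried the sprung carriage with plate along the arrow, m: 0 when free, plus along the arrow, stops at +-0.015, about 0.5 N per mm, self-centring. A loaded forward stroke shows 4 to 14 mm; a drag backwards shows as negative
- mat: black rubber mat, 240 (x) x 120 (y) x 4 mm, fixed to the bench, at the left or right of the fixture: the file's place. Origin: centre of its underside, on the bench; x along its long side
- card_brush_mid (a point): brush with a wooden handle, 140 mm long, lying crosswise on the bench between the robot and the fixture, under 30 mm high; point near its middle. To be left alone
- offcut_a_mid (a point): aluminium offcut 90 x 50 x 8 mm lying in the open blue tray (200 x 140 x 35 mm, fixed) on the side away from the mat; its centre. To be left alone
- offcut_b_mid (a point): brass offcut 60 x 40 x 10 mm lying in the same blue tray; its centre. To be left alone

How it is judged:
By the outcome, as a careful person would: the job done as asked, in the order asked, and still so for the second after the job is handed in, with the robot touching nothing.
It also fails if it takes over 58 s, if anything falls off the work surface, if the arm or the gripper's body presses on something with over 40 N, if the wrist force passes 120 N, or if a joint passes its speed limit or range.

## Robot

A 6-joint arm with a two-finger parallel gripper is mounted at the origin on the work surface. World frame = base frame: x ahead of the robot, y to its left, z up, the work surface at z = 0. Lengths are in m, angles in rad, forces in N, time in s.
With the tool pointing down it reaches from about 0.425 to 0.925 m from the base axis. Payload 12.5 kg.
Tool frame: the origin (TCP) lies on the centre line of the jaws, within the pads' length; the fingertips stand 11 mm ahead of it and the grasp point (between the pads) lies 8 mm behind it; z points along the fingers, y is the direction in which the jaws open and shut (so a half turn about z gives the same grasp; the last joint's range is limited). The gripper opens to 85 mm and grips with 20 to 120 N. Pads are 22 mm wide; open, the fingers measure 114 mm over their backs; the gripper's body (76 mm by 85 mm) begins 54 mm behind the grasp point. The pads swing forward as they close: fully open they stand 13 mm farther back than shut.
Start: joints at [-1.285, 0.491, 1.559, -0, 1.092, -0.106], TCP at [0.239, -0.578, 0.242] pointing down, gripper open.
Joint ranges: [-3.1, 3.1], [-0.84, 2.19], [0.05, 2.79], [-1.13, 4.28], [0.06, 2.93], [-2.69, 2.69]. Speed limits (rad/s): [2.22, 2.22, 2.79, 3.14, 3.14, 3.14].

## Interface

Orientations are given as a rotation vector (axis times angle).
In Python, from bench import r gives the robot as it stands. The module is installed in compiled form; this text tells all that it offers.
- The arm moves only by the tool arm_command, never from a script. Its argument "rows" is one flat list of numbers, 7 for each row, row after row: the shift along the tool's x, y, z in m, then the turn, a rotation vector about the tool's x, y, z in degrees, then the closure, from 0 (fully open) to 1 (shut). A call has 1 to 5 rows; each row shifts and turns the pose as measured when the row begins, along the tool's axes as they then stand; what a row does not reach is not made up. A row lasts 1/12 s, in which the tool goes at most 41.7 mm and 7.16 degrees, less where a joint would pass 70% of its speed; a pose out of reach is approached as far as the arm can. A call is refused whole if a number of a shift passes 0.0417 or a number of a turn 7.16, either way. A call with a gripper value outside its range is refused whole. The fingers move at their own pace and stop on an object; the grip force is fixed at half the most. Time passes only in rows, so rows that do not move let the fingers close. It gives the time, the measured TCP pose, the force and the opening at its end, in the units of the state.
- r.get_state(): the state, without advancing time (a new reading comes with each control period).
- r.snapshot(name): name is "scene" or "top" or "wrist"; returns a dict with "img" (384x512x3 uint8, red, green, blue), "fx", "fy", "cx", "cy" (pixels), "rvec" (rotation vector, rad) and "tvec" (3), from world to camera coordinates, as OpenCV has them. Camera axes: x right, y down, z forward; pixel columns grow to the right and rows downward; lengths in m; the calibration is good to about 2 mm. A picture is of the moment at which its call begins. There is no depth.
- r.close_job(): hands the job in, once; it reports no verdict.
The state is a dict: "time": time; "joint_positions": joint angles; "qvel": joint speeds; "effort": joint torques, N m; "tool_pos": TCP position; "ee_rot": TCP orientation; "wrist_force": force on the tool from outside, world axes, zero at the start; "wrist_torque": the same for the moment, N m; "grip_width": finger opening in m.
Only numpy, scipy, OpenCV 4.12 (cv2) and the standard library are available. Lean on these libraries where they do the work, as an engineer would, in place of code of your own. Each camera call takes 0.05 s, during which the arm holds its last target.

## Working session

There is one attempt and no reset: what is moved stays moved. The work goes in short steps, Python scripts to look and compute and a tool call to move; the robot and the scene stay as the last step left them, time stands still between calls to the robot, and variables do not carry over. Pictures are saved under pics/ and viewed, and the job is handed in when it is done.

Besides the shell and the picture viewer there is one more tool, called after "Request:" by a JSON object that holds its "fn" and its "kwargs", one argument or row to a line. arm_command: Moves the arm, as the interface text tells. Its arguments: {"type":"object","properties":{"rows":{"type":"array"}},"required":["rows"]}

```bash
mkdir -p pics; python3 - <<'E'
from bench import r
import cv2
s=r.get_state(); print(s)
for n in("scene","top","wrist"):
    d=r.snapshot(n); cv2.imwrite(f"pics/{n}0.png",d["img"][:,:,::-1]); print(n,d["fx"],d["fy"],d["cx"],d["cy"],d["rvec"],d["tvec"])
E
```

```text
{'time': 0.0, 'joint_positions': array([-1.28461744e+00,  4.91560535e-01,  1.55946431e+00,  3.68025442e-05,
        1.09171303e+00, -1.05586732e-01]), 'qvel': array([ 0.00063291,  0.00088904, -0.00088352,  0.00108841, -0.00039272,
       -0.00179016]), 'effort': array([-1.72849097e-03, -6.18454242e+01, -2.61598384e+01, -1.31332649e-04,
        4.02534613e-03,  1.23121848e-05]), 'tool_pos': array([ 0.23861093, -0.57741808,  0.24172201]), 'ee_rot': array([-3.08039711e+00, -6.11207431e-01,  1.11096188e-04]), 'wrist_force': array([ 0.2479617 , -0.29672569,  0.01187134]), 'wrist_torque': array([-0.03687628,  0.03635862, -0.00820709]), 'grip_width': 0.08514429614523482}
scene 365.56867875334706 365.56867875334706 254.9917973818904 188.1459634703497 [ 1.59874575  2.06003842 -0.74496513] [ 0.11486217 -0.33863341  1.22649536]
top 407.75959237951315 407.75959237951315 254.69227048209 191.99189285424723 [ 2.14793388 -2.1675104   0.1710196 ] [-0.00716538  0.54519652  0.92795802]
wrist 303.95827405431777 303.95827405431777 254.71966877099243 192.4597900986121 [-2.41798589  1.61631593  0.22276585] [-0.62434999 -0.03416536  0.37831827]
```

View pics/scene0.png

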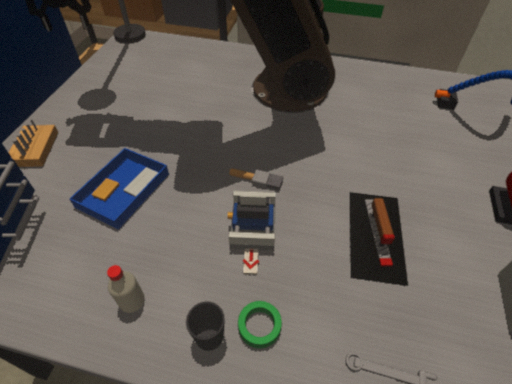

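View pics/top0.png

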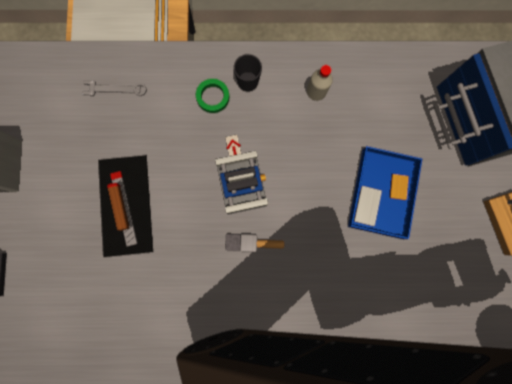

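View pics/wrist0.png

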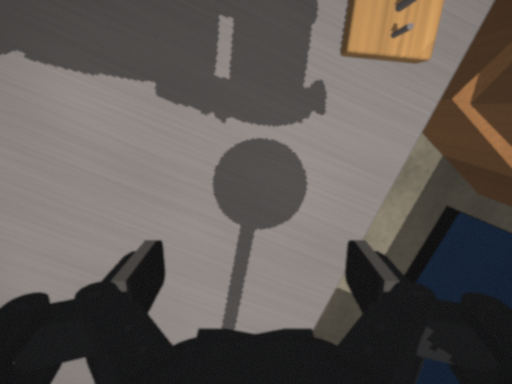

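```bash
cat > h.py <<'E'
import numpy as np, cv2
from scipy.spatial.transform import Rotation as R
from bench import r
def cam(d):
    K=np.array([[d["fx"],0,d["cx"]],[0,d["fy"],d["cy"]],[0,0,1.]])
    return K,R.from_rotvec(d["rvec"]).as_matrix(),np.array(d["tvec"]).ravel()
def ray(d,uv,z):
    K,Rm,t=cam(d); c=-Rm.T@t
    uv=np.atleast_2d(np.array(uv,float)); v=(Rm.T@np.linalg.inv(K)@np.c_[uv,np.ones(len(uv))].T).T
    return c+v*((z-c[2])/v[:,2])[:,None]
def proj(d,P):
    K,Rm,t=cam(d); p=(K@(Rm@np.atleast_2d(P).T+t[:,None])).T
    return p[:,:2]/p[:,2:]
def tri(d1,u1,d2,u2):
    A=[];b=[]
    out=[]
    for d,u in((d1,u1),(d2,u2)):
        K,Rm,t=cam(d); c=-Rm.T@t; v=Rm.T@np.linalg.inv(K)@np.r_[u,1.]; v/=np.linalg.norm(v)
        M=np.eye(3)-np.outer(v,v); A.append(M); b.append(M@c)
    return np.linalg.lstsq(np.vstack(A),np.hstack(b),rcond=None)[0]
def save(img,name,box=None,k=1):
    if box: u0,v0,u1,v1=box; img=img[v0:v1,u0:u1]
    if k>1: img=cv2.resize(img,None,fx=k,fy=k,interpolation=cv2.INTER_CUBIC)
    cv2.imwrite("pics/"+name,img[:,:,::-1])
E
python3 - <<'E'
from h import *
t=r.snapshot("top"); s=r.snapshot("scene")
save(t["img"],"t1.png",(90,130,290,265),4)
save(s["img"],"s1.png",(215,160,415,290),4)
for n,d in(("top",t),("scene",s)):
    hsv=cv2.cvtColor(d["img"],cv2.COLOR_RGB2HSV)
    red=((hsv[...,0]<6)|(hsv[...,0]>172))&(hsv[...,1]>170)&(hsv[...,2]>90)
    nn,l,st,c=cv2.connectedComponentsWithStats(red.astype(np.uint8))
    for i in range(1,nn):
        if st[i,4]>8: print(n,"red",st[i],c[i],ray(d,c[i],.01))
    blk=(d["img"].max(2)<40).astype(np.uint8)
    nn,l,st,c=cv2.connectedComponentsWithStats(blk)
    for i in range(1,nn):
        if st[i,4]>500: print(n,"black",st[i],c[i],ray(d,c[i],.004))
E
```

```text
top red [320  65  11  12  91] [325.26373626  70.38461538] [[ 0.86130169 -0.19618439  0.01      ]]
top red [227 140  13   8  29] [232.5862069  143.34482759] [[0.6712239  0.04087047 0.01      ]]
top red [233 147   3   7  14] [233.92857143 150.        ] [[0.65430522 0.0376015  0.01      ]]
top red [111 171  11   9  66] [115.60606061 174.83333333] [[0.59395308 0.32608824 0.01      ]]
top red [108 183  10   5  32] [112.3125  184.59375] [[0.56991082 0.3331551  0.01      ]]
top black [235  56  26  35 589] [247.3106961   71.31748727] [[0.86194074 0.00289258 0.004     ]]
top black [ 437   57   74  108 2665] [475.69193246 114.92232645] [[ 0.74371578 -0.57775631  0.004     ]]
top black [  99  156   53  100 3363] [126.32262861 205.10645257] [[0.52016781 0.2994115  0.004     ]]
top black [  177   329   335    55 13833] [345.59220704 359.65813634] [[ 0.15395337 -0.22043343  0.004     ]]
scene red [383 234  11   5  45] [388.33333333 235.97777778] [[0.52814459 0.33057711 0.01      ]]
scene red [250 252   3   9  21] [250.71428571 255.71428571] [[0.65639302 0.03808175 0.01      ]]
scene red [380 258  
[... 195 characters left out ...]
3  14 134] [113.86567164 271.61940299] [[ 0.76577644 -0.23334548  0.01      ]]
scene black [   0    0   97  164 7987] [32.60197821 56.33905096] [[ 0.05670722 -0.93983072  0.004     ]]
scene black [ 214    0  120  112 8006] [286.09555333  47.45703223] [[-0.2436868  -0.05872412  0.004     ]]
scene black [ 350  193   57   92 3041] [374.50345281 244.083854  ] [[0.55395195 0.3020331  0.004     ]]
scene black [  0 202  28  60 505] [ 10.58613861 226.13069307] [[ 0.71757191 -0.52637483  0.004     ]]
scene black [189 304  33  31 685] [204.69343066 318.54890511] [[ 0.8108213  -0.01504023  0.004     ]]
scene black [  0 348  54  32 742] [ 27.7722372  363.37601078] [[ 0.96796187 -0.29871324  0.004     ]]
```

View pics/t1.png

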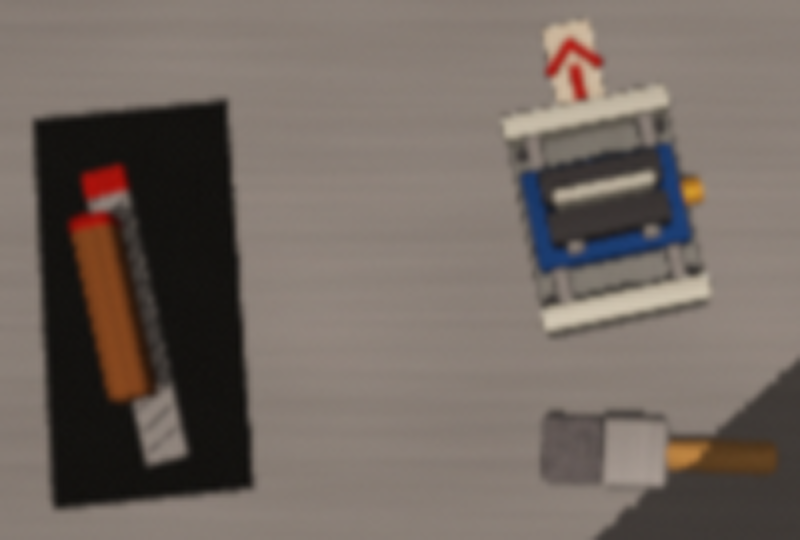

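View pics/s1.png

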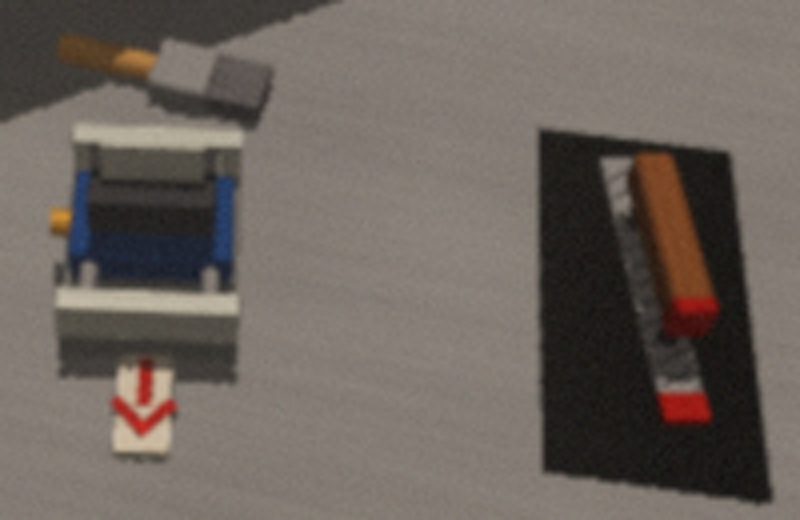

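```bash
python3 - <<'E'
from h import *
t=r.snapshot("top"); s=r.snapshot("scene")
T=lambda p:np.array(p)/4+[90,130]-.375
S=lambda p:np.array(p)/4+[215,160]-.375
np.set_printoptions(precision=4,suppress=True)
bl=ray(t,T([(81,175),(125,165),(188,457),(145,467)]),.010); print("blade",bl,bl.mean(0))
d=(bl[0]+bl[1]-bl[2]-bl[3])/2; print(np.linalg.norm(d),np.degrees(np.arctan2(d[1],d[0])))
b=ray(t,T([(70,217),(111,212),(151,395),(109,402)]),.062);print("bar",b,b.mean(0))
d=(b[0]+b[1]-b[2]-b[3])/2; print(np.linalg.norm(d),np.degrees(np.arctan2(d[1],d[0])))
m=ray(t,T([(34,119),(226,99),(253,487),(55,507)]),.004);print("mat",m,m.mean(0))
d=(m[0]+m[1]-m[2]-m[3])/2; print(np.linalg.norm(d),np.degrees(np.arctan2(d[1],d[0])))
e=ray(t,T([(551,189),(653,170),(656,185),(556,206)]),.115);print("edge",e,e.mean(0))
d=(e[0]+e[3]-e[1]-e[2])/2; print(np.linalg.norm(d),np.degrees(np.arctan2(-d[0],d[1])))
# fixture wall tops z unknown; angle
w=ray(t,T([(503,120),(668,87),(709,292),(545,332)]),.08);print("walls",w)
d=(w[0]+w[1]-w[2]-w[3])/2; print(np.linalg.norm(d),np.degrees(np.arctan2(d[1],d[0])))
print("edge in scene crop",(proj(s,e)-[215,160]+.375)*4)
print("bar in scene crop",(proj(s,b)-[215,160]+.375)*4)
print("blade in scene crop",(proj(s,bl)-[215,160]+.375)*4)
E
```

```text
blade [[0.5977 0.3401 0.01  ]
 [0.6037 0.3137 0.01  ]
 [0.4264 0.2701 0.01  ]
 [0.4207 0.2954 0.01  ]] [0.5121 0.3048 0.01  ]
0.18254689196390447 13.98443478521985
bar [[0.5633 0.3278 0.062 ]
 [0.566  0.3045 0.062 ]
 [0.4607 0.2781 0.062 ]
 [0.4569 0.3017 0.062 ]] [0.5117 0.303  0.062 ]
0.10906564164113935 13.935559186294206
mat [[0.6341 0.3723 0.004 ]
 [0.646  0.2549 0.004 ]
 [0.4082 0.2325 0.004 ]
 [0.3977 0.3498 0.004 ]] [0.5215 0.3024 0.004 ]
0.23812765534062205 5.4110882806350915
edge [[ 0.5682  0.0488  0.115 ]
 [ 0.5784 -0.0071  0.115 ]
 [ 0.57   -0.0086  0.115 ]
 [ 0.5587  0.0461  0.115 ]] [0.5688 0.0198 0.115 ]
0.05634581232000594 10.96854165792257
walls [[ 0.6147  0.0779  0.08  ]
 [ 0.6335 -0.0167  0.08  ]
 [ 0.5148 -0.0386  0.08  ]
 [ 0.4929  0.0539  0.08  ]]
0.12238325855009213 10.77958135406379
edge in scene crop [[205.6678 146.9847]
 [ 98.9807 140.8418]
 [100.4264 128.5288]
 [204.7216 132.6616]]
bar in scene crop [[716.4259 305.4696]
 [671.3352 300.3897]
 [629.8647 141.8146]
 [671.5301 144.9028]]
blade in scene crop [[710.6211 414.5669]
 [660.4355 413.2968]
 [598.2109 150.424 ]
 [639.9651 151.535 ]]
```

```bash
cat >> h.py <<'E'
np.set_printoptions(precision=4,suppress=True)
def tgt(yaw):  # tool x along (cos yaw, sin yaw), z down
    c,s=np.cos(np.radians(yaw)),np.sin(np.radians(yaw))
    return R.from_matrix(np.array([[c,s,0],[s,-c,0],[0,0,-1]]))
def plan(pos,yaw,step=0.04,n=None):
    st=r.get_state(); p=np.array(st["tool_pos"]); Q=R.from_rotvec(st["ee_rot"]); pos=np.array(pos,float)
    G=tgt(yaw); rv=(Q.inv()*G).as_rotvec(degrees=True)
    N=n or int(max(np.ceil(np.linalg.norm(pos-p)/step),np.ceil(np.linalg.norm(rv)/7),1))
    rows=[]
    for k in range(N):
        Qk=Q*R.from_rotvec(rv*k/N,degrees=True)
        d=Qk.inv().apply((pos-p)/N)
        rows.append(np.r_[d,rv/N])
    print("from",p,"to",pos,"turn",rv,"N",N)
    for x in rows: print(", ".join("%.4f"%v for v in x[:3])+", "+", ".join("%.2f"%v for v in x[3:]))
def info():
    st=r.get_state(); Q=R.from_rotvec(st["ee_rot"]).as_matrix()
    print("t",st["time"],"p",st["tool_pos"],"q",st["joint_positions"],"F",st["wrist_force"],"T",st["wrist_torque"],"w",st["grip_width"])
    print("x axis",Q[:,0],"z",Q[:,2],"yaw",np.degrees(np.arctan2(Q[1,0],Q[0,0])))
E
python3 - <<'E'
from h import *
info()
plan([0.52,-0.25,0.27],14)
plan([0.52,-0.25,0.27],-166)
E
```

```text
t 0.35 p [ 0.2387 -0.5776  0.2422] q [-1.2846  0.4911  1.559   0.      1.0917 -0.1056] F [-0.6533  0.2768  0.487 ] T [ 0.0467  0.0195 -0.0145] w 0.08575143817260274
x axis [0.9242 0.3819 0.    ] z [-0.0001  0.0002 -1.    ] yaw 22.449802560565725
from [ 0.2387 -0.5776  0.2422] to [ 0.52 -0.25  0.27] turn [-0.0119 -0.0006  8.4498] N 11
0.0350, -0.0178, -0.0025, -0.00, -0.00, 0.77
0.0348, -0.0182, -0.0025, -0.00, -0.00, 0.77
0.0345, -0.0187, -0.0025, -0.00, -0.00, 0.77
0.0343, -0.0192, -0.0025, -0.00, -0.00, 0.77
0.0340, -0.0196, -0.0025, -0.00, -0.00, 0.77
0.0337, -0.0201, -0.0025, -0.00, -0.00, 0.77
0.0335, -0.0205, -0.0025, -0.00, -0.00, 0.77
0.0332, -0.0210, -0.0025, -0.00, -0.00, 0.77
0.0329, -0.0214, -0.0025, -0.00, -0.00, 0.77
0.0326, -0.0218, -0.0025, -0.00, -0.00, 0.77
0.0323, -0.0223, -0.0025, -0.00, -0.00, 0.77
from [ 0.2387 -0.5776  0.2422] to [ 0.52 -0.25  0.27] turn [   0.0009   -0.0179 -171.5502] N 25
0.0154, -0.0078, -0.0011, 0.00, -0.00, -6.86
0.0162, -0.0059, -0.0011, 0.00, -0.00, -6.86
0.0168, -0.0039, -0.0011, 0.00, -0.00, -6.86
0.0172, -0.0019, -0.0011, 0.00, -0.00,
[... 237 characters left out ...]
0099, -0.0011, 0.00, -0.00, -6.86
0.0129, 0.0115, -0.0011, 0.00, -0.00, -6.86
0.0114, 0.0130, -0.0011, 0.00, -0.00, -6.86
0.0098, 0.0142, -0.0011, 0.00, -0.00, -6.86
0.0080, 0.0153, -0.0011, 0.00, -0.00, -6.86
0.0061, 0.0161, -0.0011, 0.00, -0.00, -6.86
0.0042, 0.0168, -0.0011, 0.00, -0.00, -6.86
0.0021, 0.0171, -0.0011, 0.00, -0.00, -6.86
0.0001, 0.0173, -0.0011, 0.00, -0.00, -6.86
-0.0020, 0.0172, -0.0011, 0.00, -0.00, -6.86
-0.0040, 0.0168, -0.0011, 0.00, -0.00, -6.86
-0.0060, 0.0162, -0.0011, 0.00, -0.00, -6.86
-0.0079, 0.0154, -0.0011, 0.00, -0.00, -6.86
-0.0097, 0.0143, -0.0011, 0.00, -0.00, -6.86
-0.0113, 0.0130, -0.0011, 0.00, -0.00, -6.86
-0.0128, 0.0116, -0.0011, 0.00, -0.00, -6.86
```

Request:
{"fn": "arm_command", "kwargs": {
  "rows": [0.035,-0.018,-0.0025,0,0,1.7,0,0.035,-0.019,-0.0025,0,0,1.7,0,0.034,-0.02,-0.0025,0,0,1.7,0,0.034,-0.021,-0.0025,0,0,1.7,0,0.033,-0.022,-0.0025,0,0,1.65,0]
}}

```text
time: 0.77
tool_pos: [0.3674, -0.4276, 0.2532]
ee_rot: [-3.121, -0.358, 0.002]
wrist_force: [0.9, -1.1, -0.5]
grip_width: 0.0857
```

Request:
{"fn": "arm_command", "kwargs": {
  "rows": [0.033,-0.022,-0.003,0,0,0,0,0.033,-0.022,-0.003,0,0,0,0,0.033,-0.022,-0.003,0,0,0,0,0.033,-0.022,-0.003,0,0,0,0,0.033,-0.022,-0.003,0,0,0,0]
}}

```text
time: 1.18
tool_pos: [0.5083, -0.275, 0.2695]
ee_rot: [3.121, 0.352, -0.001]
wrist_force: [0.7, -1.1, -0.3]
grip_width: 0.0855
```

```bash
python3 - <<'E'
from h import *
info()
plan([0.512,0.304,0.25],14)
E
```

```text
t 1.1833 p [ 0.5083 -0.275   0.2695] q [-0.6099  0.3972  1.6424 -0.0007  1.102   0.7365] F [ 0.6817 -1.0777 -0.3455] T [0.0429 0.0003 0.0197] w 0.08551795595155111
x axis [ 0.9749  0.2228 -0.0005] z [-0.0004 -0.0005 -1.    ] yaw 12.875196944832638
from [ 0.5083 -0.275   0.2695] to [0.512 0.304 0.25 ] turn [ 0.0232  0.0299 -1.1248] N 15
0.0088, -0.0376, 0.0013, 0.00, 0.00, -0.07
0.0089, -0.0376, 0.0013, 0.00, 0.00, -0.07
0.0089, -0.0376, 0.0013, 0.00, 0.00, -0.07
0.0090, -0.0375, 0.0013, 0.00, 0.00, -0.07
0.0090, -0.0375, 0.0013, 0.00, 0.00, -0.07
0.0091, -0.0375, 0.0013, 0.00, 0.00, -0.07
0.0091, -0.0375, 0.0013, 0.00, 0.00, -0.07
0.0092, -0.0375, 0.0013, 0.00, 0.00, -0.07
0.0092, -0.0375, 0.0013, 0.00, 0.00, -0.07
0.0093, -0.0375, 0.0013, 0.00, 0.00, -0.07
0.0093, -0.0375, 0.0013, 0.00, 0.00, -0.07
0.0094, -0.0374, 0.0013, 0.00, 0.00, -0.07
0.0094, -0.0374, 0.0013, 0.00, 0.00, -0.07
0.0095, -0.0374, 0.0013, 0.00, 0.00, -0.07
0.0095, -0.0374, 0.0013, 0.00, 0.00, -0.07
```

Request:
{"fn": "arm_command", "kwargs": {
  "rows": [0.009,-0.038,0.001,0,0,-0.2,0,0.009,-0.038,0.001,0,0,-0.2,0,0.009,-0.038,0.001,0,0,-0.2,0,0.009,-0.038,0.001,0,0,-0.2,0,0.009,-0.038,0.001,0,0,-0.2,0]
}}

```text
time: 1.6
tool_pos: [0.5124, -0.0716, 0.2641]
ee_rot: [3.116, 0.382, 0.004]
wrist_force: [1.5, 0.7, 0.3]
grip_width: 0.0852
```

Request:
{"fn": "arm_command", "kwargs": {
  "rows": [0.009,-0.038,0.001,0,0,0,0,0.009,-0.038,0.001,0,0,0,0,0.009,-0.038,0.001,0,0,0,0,0.009,-0.038,0.001,0,0,0,0,0.009,-0.038,0.001,0,0,0,0]
}}

```text
time: 2.02
tool_pos: [0.5082, 0.1334, 0.2594]
ee_rot: [3.116, 0.381, 0.007]
wrist_force: [1.2, -0.2, -0.3]
grip_width: 0.0854
```

Request:
{"fn": "arm_command", "kwargs": {
  "rows": [0.009,-0.038,0.001,0,0,0,0,0.009,-0.038,0.001,0,0,0,0,0.009,-0.038,0.001,0,0,0,0,0.009,-0.038,0.001,0,0,0,0,0,0,0,0,0,0,0]
}}

```text
time: 2.43
tool_pos: [0.5038, 0.3033, 0.2553]
ee_rot: [3.116, 0.388, 0.01]
wrist_force: [-0.2, 0.7, 1.1]
grip_width: 0.0853
```

```bash
python3 - <<'E'
from h import *
info()
plan([0.512,0.304,0.2],14)
w=r.snapshot("wrist"); save(w["img"],"w2.png")
print(proj(w,[[.512,.304,.062],[.5663,.3045+.01,.062]]))
t=r.snapshot("top"); save(t["img"],"t2.png",(90,130,290,265),4)
E
```

```text
t 2.4333 p [0.5038 0.3033 0.2553] q [ 0.4309  0.4235  1.6394 -0.0035  1.0727  1.7558] F [-0.2304  0.7044  1.1395] T [-0.0044  0.0364  0.0199] w 0.08534018167484947
x axis [0.9695 0.245  0.0064] z [ 0.0067 -0.0003 -1.    ] yaw 14.184006344251841
from [0.5038 0.3033 0.2553] to [0.512 0.304 0.2  ] turn [ 0.1078 -0.3693  0.1837] N 2
0.0039, 0.0006, 0.0277, 0.05, -0.18, 0.09
0.0039, 0.0006, 0.0276, 0.05, -0.18, 0.09
[[255.9291 167.1418]
 [259.0237 114.4552]]
```

View pics/w2.png

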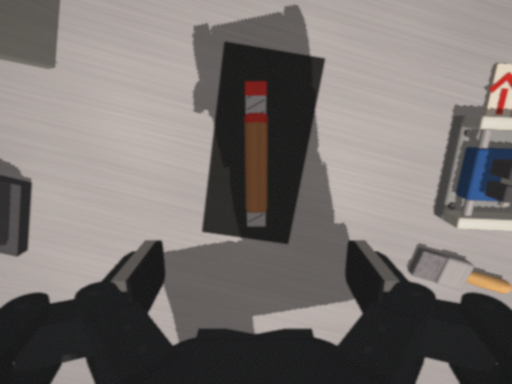

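View pics/t2.png

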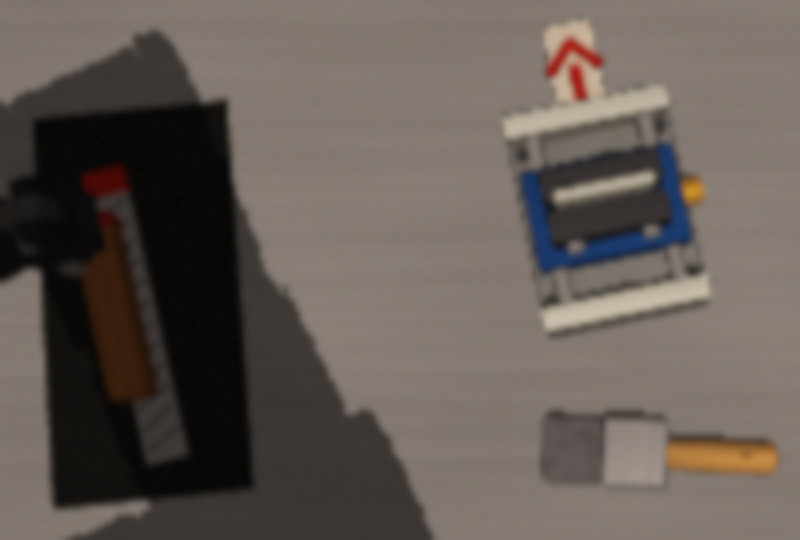

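```bash
python3 - <<'E'
from h import *
w=r.snapshot("wrist"); im=w["img"]
hsv=cv2.cvtColor(im,cv2.COLOR_RGB2HSV)
m=((hsv[...,0]<14)|(hsv[...,0]>172))&(hsv[...,1]>110)&(hsv[...,2]>60)
m[:70]=0;m[230:]=0;m[:,:220]=0;m[:,300:]=0
nn,l,st,c=cv2.connectedComponentsWithStats(m.astype(np.uint8))
for i in range(1,nn):
    if st[i,4]>30:
        print(st[i],c[i],cv2.minAreaRect(np.argwhere(l==i)[:,::-1].astype(np.float32)))
        x,y,a,b=st[i,:4]
        for z in(.062,.010): q=ray(w,[(x,y),(x+a-1,y),(x+a-1,y+b-1),(x,y+b-1)],z); print(z,q[:,:2].ravel(),q.mean(0))
E
```

```text
[241  79  23  16 319] [251.4922  86.6364] ((251.92678833007812, 86.60911560058594), (14.34856128692627, 22.495182037353516), 86.98721313476562)
0.062 [0.5954 0.3361 0.6008 0.3147 0.5869 0.3111 0.5814 0.3328] [0.5911 0.3237 0.062 ]
0.01 [0.5994 0.3393 0.6057 0.3144 0.5896 0.3102 0.5833 0.3354] [0.5945 0.3248 0.01  ]
[ 240  112   24   99 2192] [251.9503 159.8618] ((251.5, 161.0), (98.0, 23.0), 90.0)
0.062 [0.564  0.3296 0.5697 0.3066 0.4667 0.2799 0.4604 0.3049] [0.5152 0.3053 0.062 ]
0.01 [0.563  0.3318 0.5697 0.3051 0.4501 0.274  0.4428 0.3031] [0.5064 0.3035 0.01  ]
```

```bash
python3 - <<'E'
from h import *
info()
plan([0.514,0.304,0.1],14,n=5)
E
```

```text
t 2.5833 p [0.5043 0.298  0.2554] q [ 0.4227  0.4206  1.6441 -0.0048  1.0723  1.7509] F [ 0.0803 -0.0655  0.0854] T [-0.0092 -0.0187 -0.02  ] w 0.08497900992160518
x axis [0.9702 0.2424 0.0053] z [ 0.006 -0.002 -1.   ] yaw 14.031097569955358
from [0.5043 0.298  0.2554] to [0.514 0.304 0.1  ] turn [ 0.1931 -0.3048  0.0306] N 5
0.0020, -0.0008, 0.0311, 0.04, -0.06, 0.01
0.0020, -0.0008, 0.0311, 0.04, -0.06, 0.01
0.0021, -0.0008, 0.0311, 0.04, -0.06, 0.01
0.0021, -0.0007, 0.0311, 0.04, -0.06, 0.01
0.0021, -0.0007, 0.0311, 0.04, -0.06, 0.01
```

Request:
{"fn": "arm_command", "kwargs": {
  "rows": [0.002,-0.001,0.031,0.05,-0.06,0,0,0.002,-0.001,0.031,0.05,-0.06,0,0,0.002,-0.001,0.031,0.05,-0.06,0,0,0.002,-0.001,0.031,0,-0.06,0,0,0.002,-0.001,0.031,0,-0.06,0,0]
}}

```text
time: 3.0
tool_pos: [0.519, 0.2994, 0.1041]
ee_rot: [-3.116, -0.372, -0.025]
wrist_force: [0.2, 0.4, -0.5]
grip_width: 0.0852
```

```bash
python3 - <<'E'
from h import *
info()
plan([0.514,0.304,0.040],14,n=4)
w=r.snapshot("wrist"); save(w["img"],"w3.png")
E
```

```text
t 3.0 p [0.519  0.2994 0.1041] q [ 0.4137  0.6165  1.7635 -0.0022  0.7457  1.7487] F [ 0.2131  0.3665 -0.4841] T [ 0.0113  0.0481 -0.0293] w 0.08520899706122596
x axis [0.9718 0.2351 0.0159] z [ 0.0152  0.005  -0.9999] yaw 13.601985472953887
from [0.519  0.2994 0.1041] to [0.514 0.304 0.04 ] turn [-0.0715 -0.9117 -0.3974] N 4
-0.0012, -0.0014, 0.0160, -0.02, -0.23, -0.10
-0.0011, -0.0014, 0.0160, -0.02, -0.23, -0.10
-0.0011, -0.0014, 0.0160, -0.02, -0.23, -0.10
-0.0010, -0.0014, 0.0160, -0.02, -0.23, -0.10
```

View pics/w3.png

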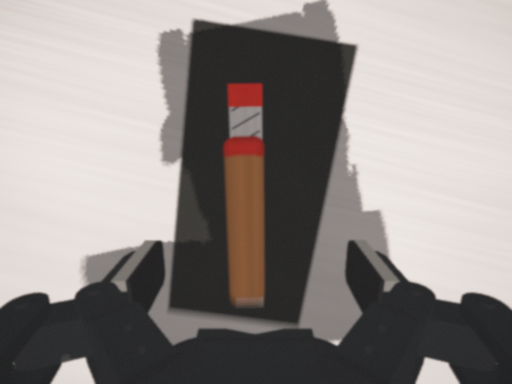

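Request:
{"fn": "arm_command", "kwargs": {
  "rows": [-0.001,-0.002,0.016,0,-0.3,-0.1,0,-0.001,-0.002,0.016,0,-0.3,-0.1,0,-0.001,-0.001,0.016,0,-0.2,-0.1,0,-0.001,-0.001,0.014,0,-0.2,0,0,0,0,0,0,0,0,0]
}}

```text
time: 3.47
tool_pos: [0.5134, 0.2976, 0.0346]
ee_rot: [3.118, 0.368, -0.019]
wrist_force: [0.2, -0.2, 0.7]
grip_width: 0.0852
```

```bash
python3 - <<'E'
from h import *
info()
plan([0.514,0.304,0.040],14)
w=r.snapshot("wrist"); save(w["img"],"w4.png")
E
```

```text
t 3.4667 p [0.5134 0.2976 0.0346] q [0.4135 0.7212 1.7961 0.0024 0.6366 1.7473] F [ 0.1938 -0.2047  0.67  ] T [ 0.0181  0.0309 -0.0406] w 0.08517774297789849
x axis [ 0.9724  0.2328 -0.0123] z [-0.0118 -0.0036 -0.9999] yaw 13.465240953298732
from [0.5134 0.2976 0.0346] to [0.514 0.304 0.04 ] turn [ 0.0422  0.7053 -0.5345] N 1
0.0020, -0.0061, -0.0055, 0.04, 0.71, -0.53
```

View pics/w4.png

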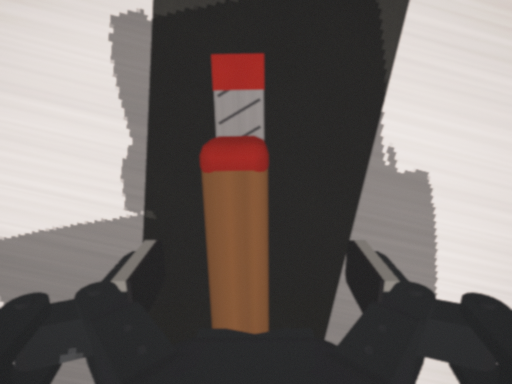

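Request:
{"fn": "arm_command", "kwargs": {
  "rows": [0.002,-0.007,-0.006,0,0.7,-0.5,0,0,0,0,0,0,0,0]
}}

```text
time: 3.68
tool_pos: [0.5153, 0.3054, 0.0438]
ee_rot: [-3.118, -0.381, -0.006]
wrist_force: [-0.1, 0.2, 1.1]
grip_width: 0.0854
```

```bash
python3 - <<'E'
from h import *
info()
plan([0.514,0.304,0.040],14)
w=r.snapshot("wrist"); save(w["img"],"w5.png")
E
```

```text
t 3.6833 p [0.5153 0.3054 0.0438] q [ 0.4251  0.7083  1.7882 -0.0017  0.6411  1.7538] F [-0.0779  0.2291  1.0987] T [-0.0482 -0.0511 -0.0066] w 0.0854225460208866
x axis [0.9705 0.241  0.0041] z [ 0.004   0.0007 -1.    ] yaw 13.947018766152459
from [0.5153 0.3054 0.0438] to [0.514 0.304 0.04 ] turn [ 0.016  -0.2329 -0.053 ] N 1
-0.0016, 0.0010, 0.0038, 0.02, -0.23, -0.05
```

View pics/w5.png

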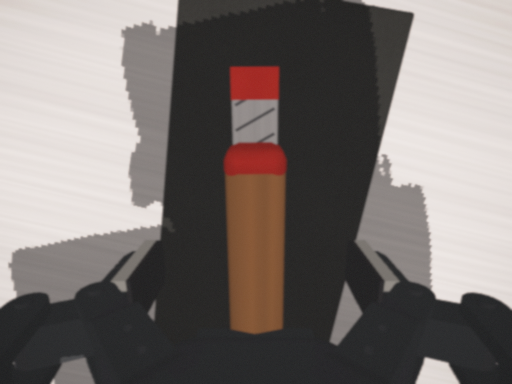

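Request:
{"fn": "arm_command", "kwargs": {
  "rows": [-0.001,0.0,0.004,0,-0.2,0,0,0,0,0,0,0,0,0]
}}

```text
time: 3.9
tool_pos: [0.5147, 0.3053, 0.0412]
ee_rot: [-3.118, -0.382, -0.004]
wrist_force: [0.4, 0.2, 0.2]
grip_width: 0.0853
```

Request:
{"fn": "arm_command", "kwargs": {
  "rows": [0,0,0,0,0,0,0.5,0,0,0,0,0,0,1,0,0,0,0,0,0,1,0,0,0,0,0,0,1,0,0,0,0,0,0,1]
}}

```text
time: 4.32
tool_pos: [0.5149, 0.3054, 0.042]
ee_rot: [-3.117, -0.382, -0.006]
wrist_force: [-0.2, -0.4, 0.3]
grip_width: 0.0253
```

Request:
{"fn": "arm_command", "kwargs": {
  "rows": [0,0,0,0,0,0,1,0,0,0,0,0,0,1,0,0,0,0,0,0,1]
}}

```text
time: 4.57
tool_pos: [0.5149, 0.3054, 0.0422]
ee_rot: [-3.117, -0.382, -0.006]
wrist_force: [0.2, -0.4, 1.0]
grip_width: 0.0232
```

```bash
python3 - <<'E'
from h import *
info()
plan([0.514,0.304,0.040],14)
w=r.snapshot("wrist"); save(w["img"],"w6.png")
E
```

```text
t 4.5667 p [0.5149 0.3054 0.0422] q [ 0.4252  0.7106  1.7897 -0.0006  0.6374  1.7523] F [ 0.1918 -0.3888  1.0199] T [0.0615 0.0442 0.0056] w 0.023226782877927118
x axis [0.9703 0.2417 0.0039] z [ 0.0037  0.0013 -1.    ] yaw 13.987124649240908
from [0.5149 0.3054 0.0422] to [0.514 0.304 0.04 ] turn [-0.0203 -0.2218 -0.0128] N 1
-0.0012, 0.0011, 0.0021, -0.02, -0.22, -0.01
```

View pics/w6.png

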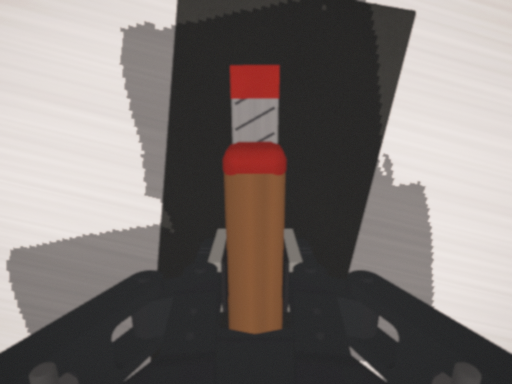

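Request:
{"fn": "arm_command", "kwargs": {
  "rows": [0,0,-0.01,0,0,0,1,0,0,-0.025,0,0,0,1,0,0,-0.035,0,-0.1,0,1,0,0,-0.035,0,-0.1,0,1,0,0,-0.035,0,0,0,1]
}}

```text
time: 5.03
tool_pos: [0.5109, 0.3034, 0.1798]
ee_rot: [3.113, 0.381, -0.028]
wrist_force: [0.4, 0.3, -3.3]
grip_width: 0.023
```

```bash
python3 - <<'E'
from h import *
info()
plan([0.495,0.006,0.21],10.9,n=10)
w=r.snapshot("wrist"); save(w["img"],"w7.png")
E
```

```text
t 5.0333 p [0.5109 0.3034 0.1798] q [0.4247 0.5218 1.6936 0.0004 0.9451 1.7516] F [ 0.3793  0.2736 -3.263 ] T [ 0.0503 -0.0649 -0.016 ] w 0.02302115170470723
x axis [ 0.9703  0.2411 -0.0187] z [-0.0174 -0.0075 -0.9998] yaw 13.955250860953992
from [0.5109 0.3034 0.1798] to [0.495 0.006 0.21 ] turn [0.2053 1.0639 3.0568] N 10
-0.0088, 0.0285, -0.0028, 0.02, 0.11, 0.31
-0.0086, 0.0285, -0.0028, 0.02, 0.11, 0.31
-0.0085, 0.0286, -0.0028, 0.02, 0.11, 0.31
-0.0083, 0.0286, -0.0028, 0.02, 0.11, 0.31
-0.0081, 0.0287, -0.0029, 0.02, 0.11, 0.31
-0.0080, 0.0287, -0.0029, 0.02, 0.11, 0.31
-0.0078, 0.0287, -0.0029, 0.02, 0.11, 0.31
-0.0077, 0.0288, -0.0029, 0.02, 0.11, 0.31
-0.0075, 0.0288, -0.0030, 0.02, 0.11, 0.31
-0.0073, 0.0289, -0.0030, 0.02, 0.11, 0.31
```

View pics/w7.png

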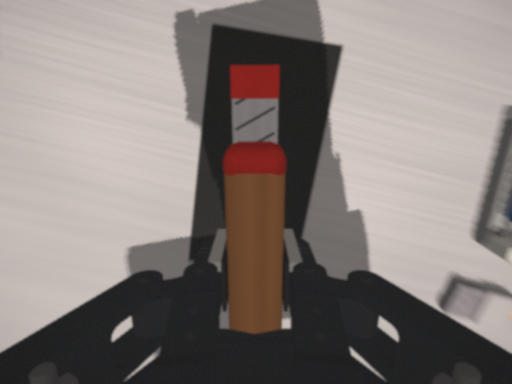

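Request:
{"fn": "arm_command", "kwargs": {
  "rows": [-0.009,0.028,-0.003,0,0.3,0.3,1,-0.009,0.029,-0.003,0,0.3,0.3,1,-0.009,0.029,-0.003,0,0.2,0.3,1,-0.008,0.029,-0.003,0,0,0.3,1,-0.008,0.029,-0.003,0,0,0.3,1]
}}

```text
time: 5.5
tool_pos: [0.5039, 0.1545, 0.2079]
ee_rot: [-3.12, -0.351, -0.022]
wrist_force: [0.2, -1.2, -3.7]
grip_width: 0.0236
```

Request:
{"fn": "arm_command", "kwargs": {
  "rows": [-0.008,0.029,-0.003,0,0,0.3,1,-0.008,0.029,-0.003,0,0,0.3,1,-0.008,0.029,-0.003,0,0,0.3,1,-0.008,0.029,-0.003,0,0,0.3,1,0,0,0,0,0,0.3,1]
}}

```text
time: 5.92
tool_pos: [0.4944, 0.025, 0.2216]
ee_rot: [-3.125, -0.305, -0.022]
wrist_force: [0.5, -0.3, -3.3]
grip_width: 0.0232
```

```bash
python3 - <<'E'
from h import *
info()
plan([0.495,0.006,0.175],10.9)
w=r.snapshot("wrist"); save(w["img"],"w8.png")
E
```

```text
t 5.9167 p [0.4944 0.025  0.2216] q [-0.0849  0.3283  1.9036  0.0051  0.896   1.2881] F [ 0.4664 -0.2959 -3.3077] T [ 0.0354 -0.0353  0.0014] w 0.023157809487956735
x axis [0.981  0.1934 0.0142] z [ 0.0139  0.0028 -0.9999] yaw 11.150282731428353
from [0.4944 0.025  0.2216] to [0.495 0.006 0.175] turn [-0.0056 -0.8147  0.2503] N 2
-0.0019, 0.0094, 0.0233, -0.00, -0.41, 0.13
-0.0017, 0.0094, 0.0233, -0.00, -0.41, 0.13
```

View pics/w8.png

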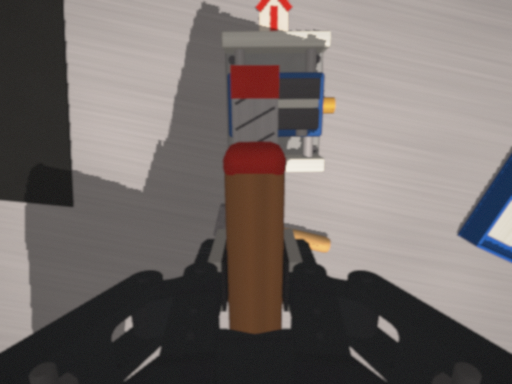

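Request:
{"fn": "arm_command", "kwargs": {
  "rows": [-0.002,0.009,0.018,0,-0.4,0.15,1,-0.002,0.009,0.018,0,-0.4,0.1,1,0,0,0,0,0,0,1]
}}

```text
time: 6.22
tool_pos: [0.4942, 0.0082, 0.1859]
ee_rot: [-3.127, -0.295, -0.004]
wrist_force: [-0.6, 1.1, -4.1]
grip_width: 0.0229
```

```bash
python3 - <<'E'
from h import *
info()
plan([0.495,0.006,0.165],10.9)
w=r.snapshot("wrist"); save(w["img"],"w9.png")
s=r.snapshot("scene"); save(s["img"],"s9.png",(190,130,340,250),5)
E
```

```text
t 6.2167 p [0.4942 0.0082 0.1859] q [-0.1177  0.3801  1.94    0.0017  0.8192  1.2639] F [-0.5991  1.1058 -4.0534] T [0.0061 0.0557 0.0367] w 0.02294445265706114
x axis [0.9824 0.1868 0.0025] z [ 0.0024  0.001  -1.    ] yaw 10.766987988752014
from [0.4942 0.0082 0.1859] to [0.495 0.006 0.165] turn [-0.0306 -0.1454 -0.133 ] N 1
0.0003, 0.0023, 0.0209, -0.03, -0.15, -0.13
```

View pics/w9.png

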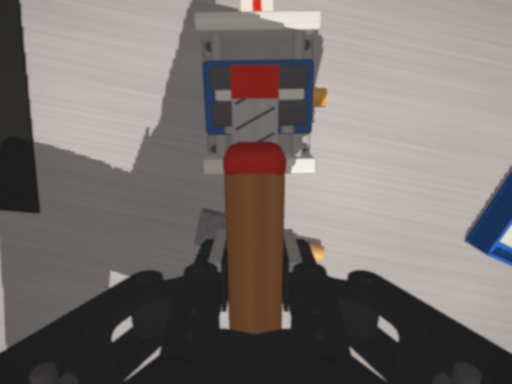

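View pics/s9.png

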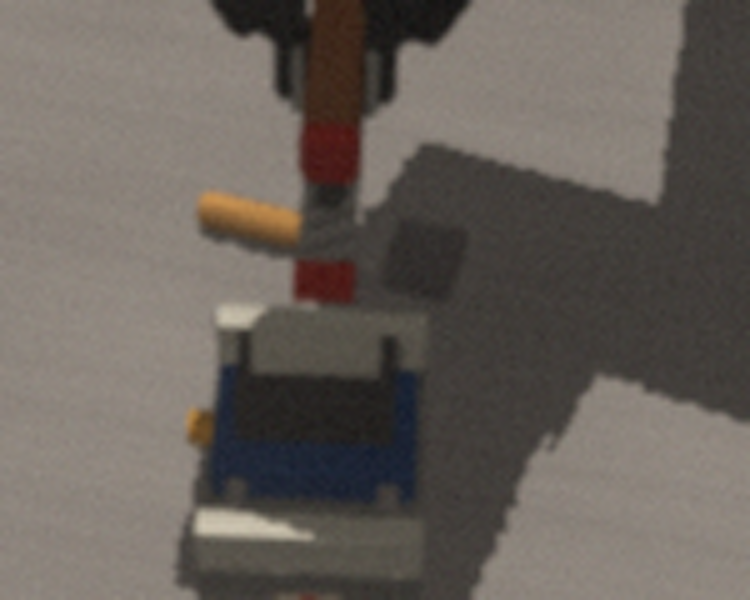

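```bash
python3 - <<'E'
from h import *
w=r.snapshot("wrist")
info()
save(w["img"],"w10.png",(190,50,330,140),5)
print(ray(w,[(215,95),(304.5,95),(259.5,90),(259.5,100)],.115))
E
```

```text
t 6.3667 p [0.4953 0.0092 0.1885] q [-0.1156  0.3766  1.9368  0.0022  0.8219  1.2647] F [ 0.7002  0.0307 -2.3641] T [-0.003  -0.0332 -0.0138] w 0.023456010501223788
x axis [0.9822 0.1878 0.0065] z [ 0.0065  0.0009 -1.    ] yaw 10.825726546637853
[[ 0.5658  0.0488  0.115 ]
 [ 0.5766 -0.0075  0.115 ]
 [ 0.5741  0.0214  0.115 ]
 [ 0.5681  0.0202  0.115 ]]
```

View pics/w10.png

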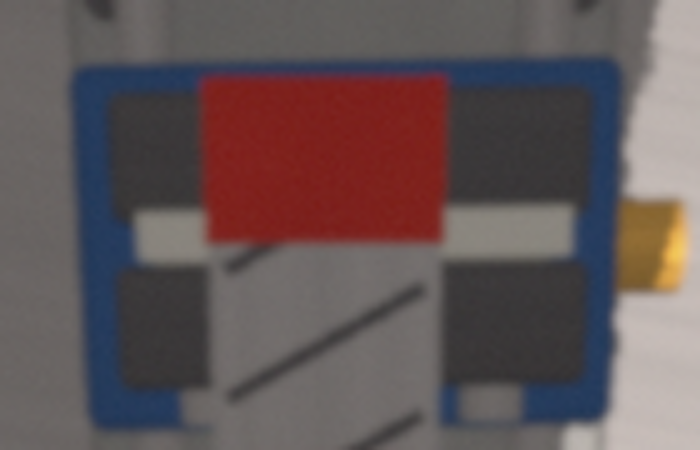

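Request:
{"fn": "arm_command", "kwargs": {
  "rows": [0,0.003,0.014,0,-0.3,0,1,0,0.001,0.014,0,-0.2,0,1,0,0,0,0,0,0,1]
}}

```text
time: 6.62
tool_pos: [0.4976, 0.0076, 0.1632]
ee_rot: [3.126, 0.301, 0.005]
wrist_force: [-0.6, -0.0, -3.8]
grip_width: 0.0232
```

```bash
python3 - <<'E'
from h import *
info()
plan([0.4964,0.0058,0.150],10.9)
E
```

```text
t 6.6167 p [0.4976 0.0076 0.1632] q [-0.1173  0.4176  1.9561 -0.0009  0.7642  1.2625] F [-0.5503 -0.0404 -3.7994] T [-0.0225  0.0241  0.0303] w 0.023239859604142047
x axis [0.9817 0.1906 0.0032] z [ 0.0035 -0.001  -1.    ] yaw 10.985517673859475
from [0.4976 0.0076 0.1632] to [0.4964 0.0058 0.15  ] turn [ 0.0969 -0.1857  0.0854] N 1
-0.0016, 0.0015, 0.0132, 0.10, -0.19, 0.09
```

Request:
{"fn": "arm_command", "kwargs": {
  "rows": [-0.002,0.002,0.008,0,-0.2,0,1,0,0,0.005,0,0,0,1,0,0,0,0,0,0,1]
}}

```text
time: 6.87
tool_pos: [0.4971, 0.0063, 0.152]
ee_rot: [3.124, 0.303, 0.006]
wrist_force: [0.4, -2.3, -1.4]
grip_width: 0.0232
```

```bash
python3 - <<'E'
from h import *
info()
E
```

```text
t 6.8667 p [0.4971 0.0063 0.152 ] q [-0.1194  0.4343  1.9685 -0.0026  0.7345  1.2597] F [ 0.4286 -2.253  -1.3635] T [-0.308  -0.1799 -0.1568] w 0.023170767646495286
x axis [0.9813 0.1924 0.0036] z [ 0.0041 -0.0022 -1.    ] yaw 11.09357823543785
```

Request:
{"fn": "arm_command", "kwargs": {
  "rows": [0,0,0.004,0,0,0,1,0,0,0.001,0,0,0,1]
}}

```text
time: 7.03
tool_pos: [0.4981, 0.0065, 0.1482]
ee_rot: [3.124, 0.304, 0.011]
wrist_force: [-0.7, -0.4, 1.7]
grip_width: 0.0234
```

```bash
python3 - <<'E'
from h import *
info()
plan([.6505,.0355,.148],10.9,n=14)
E
```

```text
t 7.0333 p [0.4981 0.0065 0.1482] q [-0.1189  0.4403  1.9718 -0.0024  0.7216  1.2599] F [-0.7449 -0.3816  1.719 ] T [ 0.0489 -0.2315  0.0014] w 0.02335231541631964
x axis [0.9813 0.1925 0.007 ] z [ 0.0076 -0.0025 -1.    ] yaw 11.100558729918031
from [0.4981 0.0065 0.1482] to [0.6505 0.0355 0.148 ] turn [ 0.2233 -0.3995  0.1998] N 14
0.0111, 0.0001, 0.0001, 0.02, -0.03, 0.01
0.0111, 0.0001, 0.0001, 0.02, -0.03, 0.01
0.0111, 0.0001, 0.0001, 0.02, -0.03, 0.01
0.0111, 0.0001, 0.0001, 0.02, -0.03, 0.01
0.0111, 0.0000, 0.0001, 0.02, -0.03, 0.01
0.0111, 0.0000, 0.0001, 0.02, -0.03, 0.01
0.0111, 0.0000, 0.0001, 0.02, -0.03, 0.01
0.0111, 0.0000, 0.0001, 0.02, -0.03, 0.01
0.0111, 0.0000, 0.0000, 0.02, -0.03, 0.01
0.0111, 0.0000, 0.0000, 0.02, -0.03, 0.01
0.0111, 0.0000, 0.0000, 0.02, -0.03, 0.01
0.0111, 0.0000, 0.0000, 0.02, -0.03, 0.01
0.0111, 0.0000, 0.0000, 0.02, -0.03, 0.01
0.0111, 0.0000, 0.0000, 0.02, -0.03, 0.01
```

Request:
{"fn": "arm_command", "kwargs": {
  "rows": [0.009,0,0.001,0,-0.1,0,1,0.011,0,0.0005,0,-0.1,0,1,0.011,0,0,0,0,0,1,0.011,0,0,0,0,0,1]
}}

```text
time: 7.37
tool_pos: [0.5396, 0.0149, 0.1484]
ee_rot: [3.124, 0.303, 0.003]
wrist_force: [-2.4, -0.4, 2.8]
grip_width: 0.0233
```

```bash
cat >> h.py <<'E'
def stroke():
    info(); st=r.get_state(); u=np.array([np.cos(np.radians(10.9)),np.sin(np.radians(10.9))])
    d=np.array(st["tool_pos"][:2])-[.570,.0203]; F=np.array(st["wrist_force"])
    print("along %.4f lateral %.4f Fcontact z %.2f along %.2f press~%.1f drag~%.1f mm"%(d@u,d@[-u[1],u[0]],F[2]+3.4,F[:2]@u,F[2]+1.4,-F[:2]@u/.5))
E
python3 - <<'E'
from h import *
stroke()
E
```

```text
t 7.3667 p [0.5396 0.0149 0.1484] q [-0.0933  0.4898  1.8694 -0.0043  0.7798  1.2872] F [-2.3674 -0.4112  2.831 ] T [-0.0373  0.4412 -0.0064] w 0.023343892660843135
x axis [0.9814 0.1921 0.0015] z [ 0.0022 -0.0032 -1.    ] yaw 11.076808824153987
along -0.0309 lateral 0.0005 Fcontact z 6.23 along -2.40 press~4.2 drag~4.8 mm
```

Pressing about 4 mm, drag about 5 mm. I'll continue.

Request:
{"fn": "arm_command", "kwargs": {
  "rows": [0.011,0,0.0005,0,0,0,1,0.011,0,0.0005,0,0,-0.1,1,0.011,0,0,0,0,0,1,0.011,0,0,0,0,0,1]
}}

```text
time: 7.7
tool_pos: [0.5858, 0.0245, 0.1485]
ee_rot: [3.123, 0.307, -0.001]
wrist_force: [-2.9, -0.4, 4.0]
grip_width: 0.0229
```

```bash
python3 - <<'E'
from h import *
stroke()
E
```

```text
t 7.7 p [0.5858 0.0245 0.1485] q [-0.0693  0.5457  1.7529 -0.0046  0.8432  1.3087] F [-2.9453 -0.364   3.9828] T [-0.1235  0.7247  0.01  ] w 0.022943610233256327
x axis [ 0.9809  0.1945 -0.0011] z [-0.0004 -0.0034 -1.    ] yaw 11.217602901660248
along 0.0163 lateral 0.0012 Fcontact z 7.38 along -2.96 press~5.4 drag~5.9 mm
```

Request:
{"fn": "arm_command", "kwargs": {
  "rows": [0.011,0.001,0,0,0,0.2,1,0.011,0.001,0,0,0,0.1,1,0.011,0,0,0,0,0,1,0.011,0,0,0,0,0,1,0.011,0,0,0,0,0,1]
}}

```text
time: 8.12
tool_pos: [0.6432, 0.0347, 0.1486]
ee_rot: [3.124, 0.3, -0.012]
wrist_force: [-2.9, -1.0, 2.3]
grip_width: 0.0232
```

```bash
python3 - <<'E'
from h import *
stroke()
w=r.snapshot("wrist"); save(w["img"],"w11.png")
E
```

```text
t 8.1167 p [0.6432 0.0347 0.1486] q [-0.0471  0.6188  1.5982 -0.0049  0.9316  1.3352] F [-2.942  -0.9949  2.3268] T [-0.1399  0.8542 -0.0053] w 0.023181271855417424
x axis [ 0.9817  0.1902 -0.0077] z [-0.0071 -0.0036 -1.    ] yaw 10.96430972096397
along 0.0746 lateral 0.0003 Fcontact z 5.73 along -3.08 press~3.7 drag~6.2 mm
```

View pics/w11.png

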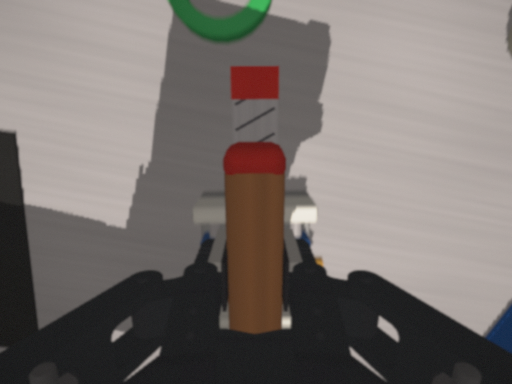

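Request:
{"fn": "arm_command", "kwargs": {
  "rows": [0.002,0,-0.018,0,0,0,1,0.001,0,-0.022,0,0.2,0,1,0,0,-0.01,0,0.3,0,1]
}}

```text
time: 8.42
tool_pos: [0.6483, 0.0365, 0.1955]
ee_rot: [3.126, 0.301, -0.007]
wrist_force: [0.4, -0.6, -3.2]
grip_width: 0.0234
```

```bash
python3 - <<'E'
from h import *
stroke()
plan([.4954,.0058,.185],10.9,n=5)
E
```

```text
t 8.4167 p [0.6483 0.0365 0.1955] q [-0.0449  0.5729  1.5436 -0.0017  1.0292  1.3347] F [ 0.3915 -0.622  -3.1904] T [0.0582 0.0113 0.0017] w 0.023423740817015405
x axis [ 0.9816  0.1909 -0.0043] z [-0.0041 -0.0013 -1.    ] yaw 11.00312831939263
along 0.0800 lateral 0.0011 Fcontact z 0.21 along 0.27 press~-1.8 drag~-0.5 mm
from [0.6483 0.0365 0.1955] to [0.4954 0.0058 0.185 ] turn [0.0261 0.2447 0.1032] N 5
-0.0312, 0.0002, 0.0022, 0.01, 0.05, 0.02
-0.0312, 0.0002, 0.0022, 0.01, 0.05, 0.02
-0.0312, 0.0002, 0.0022, 0.01, 0.05, 0.02
-0.0312, 0.0002, 0.0021, 0.01, 0.05, 0.02
-0.0312, 0.0002, 0.0021, 0.01, 0.05, 0.02
```

Request:
{"fn": "arm_command", "kwargs": {
  "rows": [-0.03,0.0005,0,0,0.1,0.1,1,-0.031,0.0005,0,0,0.1,0,1,-0.031,0,0,0,0,0,1,-0.031,0,0,0,0,0,1,-0.029,0,0,0,0,0,1]
}}

```text
time: 8.83
tool_pos: [0.498, 0.0071, 0.1947]
ee_rot: [3.126, 0.301, 0.011]
wrist_force: [-0.1, -0.7, -2.6]
grip_width: 0.0231
```

```bash
python3 - <<'E'
from h import *
stroke()
plan([.4954,.0058,.158],10.9,n=2)
E
```

```text
t 8.8333 p [0.498  0.0071 0.1947] q [-0.1188  0.3711  1.9242  0.0008  0.8395  1.2595] F [-0.1203 -0.7071 -2.5903] T [ 0.0152 -0.0174  0.0233] w 0.023082901726032137
x axis [0.9816 0.1908 0.0067] z [ 0.0068 -0.0002 -1.    ] yaw 10.999544082569102
along -0.0732 lateral 0.0006 Fcontact z 0.81 along -0.25 press~-1.2 drag~0.5 mm
from [0.498  0.0071 0.1947] to [0.4954 0.0058 0.158 ] turn [ 0.0859 -0.3828  0.0993] N 2
-0.0015, 0.0004, 0.0183, 0.04, -0.19, 0.05
-0.0015, 0.0004, 0.0184, 0.04, -0.19, 0.05
```

Request:
{"fn": "arm_command", "kwargs": {
  "rows": [-0.002,0.0005,0.018,0,-0.2,0.1,1,-0.001,0,0.016,0,-0.2,0,1,0,0,0,0,-0.1,0,1]
}}

```text
time: 9.08
tool_pos: [0.4889, 0.0056, 0.1608]
ee_rot: [3.126, 0.296, -0.004]
wrist_force: [0.2, -0.3, -2.9]
grip_width: 0.0231
```

```bash
python3 - <<'E'
from h import *
stroke()
E
```

```text
t 9.0833 p [0.4889 0.0056 0.1608] q [-0.1227  0.4126  1.9758 -0.0031  0.7552  1.2613] F [ 0.2092 -0.2587 -2.8957] T [ 0.0043 -0.0173  0.0011] w 0.023051821084752254
x axis [ 0.9822  0.1879 -0.0025] z [-0.0022 -0.0019 -1.    ] yaw 10.832676744787605
along -0.0824 lateral 0.0009 Fcontact z 0.50 along 0.16 press~-1.5 drag~-0.3 mm
```

Request:
{"fn": "arm_command", "kwargs": {
  "rows": [0.005,0,0.004,0,0.1,0,1,0.001,0,0.005,0,0,0,1,0,0,0.002,0,0,0,1]
}}

```text
time: 9.33
tool_pos: [0.4966, 0.0069, 0.1502]
ee_rot: [3.126, 0.296, 0.003]
wrist_force: [-0.7, 1.1, 1.9]
grip_width: 0.023
```

```bash
python3 - <<'E'
from h import *
stroke()
E
```

```text
t 9.3333 p [0.4966 0.0069 0.1502] q [-0.1186  0.437   1.9704 -0.002   0.7319  1.2647] F [-0.6623  1.068   1.8787] T [ 0.2352 -0.1042  0.0937] w 0.02302941013296734
x axis [0.9822 0.1879 0.0018] z [ 0.0022 -0.0016 -1.    ] yaw 10.828344323835767
along -0.0746 lateral 0.0007 Fcontact z 5.28 along -0.45 press~3.3 drag~0.9 mm
```

Request:
{"fn": "arm_command", "kwargs": {
  "rows": [0.009,0,0.0015,0,0,0,1,0.011,0,0.0005,0,0,0,1,0.011,0,0,0,0,0,1,0.011,0,0,0,0,0,1]
}}

```text
time: 9.67
tool_pos: [0.5406, 0.0154, 0.1496]
ee_rot: [3.125, 0.297, 0.004]
wrist_force: [-2.2, -0.3, 1.1]
grip_width: 0.0234
```

```bash
python3 - <<'E'
from h import *
stroke()
E
```

```text
t 9.6667 p [0.5406 0.0154 0.1496] q [-0.093   0.4892  1.8663 -0.0022  0.7831  1.2901] F [-2.2087 -0.3088  1.0648] T [0.0058 0.3386 0.0428] w 0.023398286778289073
x axis [0.9822 0.1881 0.0024] z [ 0.0028 -0.0018 -1.    ] yaw 10.840928747692296
along -0.0298 lateral 0.0007 Fcontact z 4.46 along -2.23 press~2.5 drag~4.5 mm
```

Request:
{"fn": "arm_command", "kwargs": {
  "rows": [0.011,0,0.0015,0,-0.1,0,1,0.011,0,0.001,0,0,0,1,0.011,0,0.0005,0,0,0,1,0.011,0,0,0,0,0,1]
}}

```text
time: 10.0
tool_pos: [0.5892, 0.0249, 0.1484]
ee_rot: [3.125, 0.298, 0.003]
wrist_force: [-2.6, -0.7, 2.9]
grip_width: 0.0235
```

```bash
python3 - <<'E'
from h import *
stroke()
E
```

```text
t 10.0 p [0.5892 0.0249 0.1484] q [-0.0686  0.5491  1.7461 -0.0034  0.844   1.3141] F [-2.6348 -0.6858  2.917 ] T [-0.1145  0.7008  0.0048] w 0.023494658510345455
x axis [0.9819 0.1892 0.0016] z [ 0.0022 -0.0027 -1.    ] yaw 10.903292177703769
along 0.0197 lateral 0.0009 Fcontact z 6.32 along -2.72 press~4.3 drag~5.4 mm
```

Request:
{"fn": "arm_command", "kwargs": {
  "rows": [0.011,0,0.0005,0,0,0,1,0.011,0,0.0005,0,0,0,1,0.011,0,0.0005,0,0,0,1,0.011,0,0,0,0,0,1,0.01,0,0,0,0,0,1]
}}

```text
time: 10.42
tool_pos: [0.6479, 0.0371, 0.1486]
ee_rot: [3.124, 0.301, -0.0]
wrist_force: [-3.0, -0.2, 1.7]
grip_width: 0.0232
```

```bash
python3 - <<'E'
from h import *
stroke()
E
```

```text
t 10.4167 p [0.6479 0.0371 0.1486] q [-0.0433  0.6226  1.5901 -0.0043  0.9287  1.3381] F [-3.0154 -0.2282  1.7138] T [-0.1979  0.983   0.0319] w 0.023154593870835613
x axis [ 0.9816  0.1908 -0.0005] z [ 0.0001 -0.0034 -1.    ] yaw 10.9994268816576
along 0.0796 lateral 0.0017 Fcontact z 5.11 along -3.00 press~3.1 drag~6.0 mm
```

Request:
{"fn": "arm_command", "kwargs": {
  "rows": [0.002,0,-0.018,0,0,0,1,0.001,0.0005,-0.022,0,0.2,0,1,0,0.0005,-0.01,0,0.2,0,1]
}}

```text
time: 10.67
tool_pos: [0.6544, 0.0383, 0.1966]
ee_rot: [3.125, 0.303, 0.004]
wrist_force: [-0.2, 0.1, -3.1]
grip_width: 0.0228
```

Request:
{"fn": "arm_command", "kwargs": {
  "rows": [-0.028,0.0005,0,0,0.1,0.1,1,-0.031,0.0005,0,0,0.1,0,1,-0.031,0,0,0,0,0,1,-0.031,0,0,0,0,0,1,-0.026,0,0,0,0,0,1]
}}

```text
time: 11.08
tool_pos: [0.5123, 0.01, 0.1958]
ee_rot: [3.124, 0.303, 0.025]
wrist_force: [0.9, 0.4, -3.4]
grip_width: 0.0232
```

```bash
python3 - <<'E'
from h import *
stroke()
w=r.snapshot("wrist"); save(w["img"],"w12.png")
E
```

```text
t 11.0833 p [0.5123 0.01   0.1958] q [-0.1098  0.3853  1.8951  0.0008  0.8452  1.2669] F [ 0.9368  0.3746 -3.3505] T [-0.0167 -0.0868  0.0259] w 0.02321346187784438
x axis [0.9812 0.1923 0.0154] z [ 0.016  -0.0012 -0.9999] yaw 11.08920823402806
along -0.0586 lateral 0.0007 Fcontact z 0.05 along 0.99 press~-2.0 drag~-2.0 mm
```

View pics/w12.png

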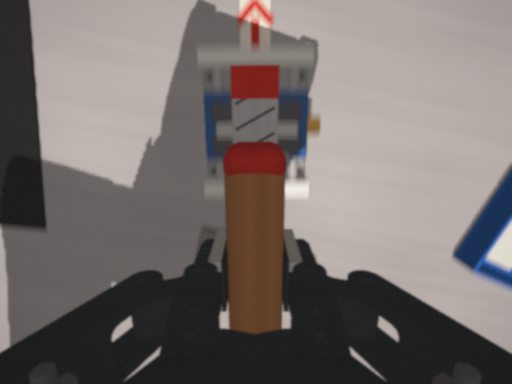

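Request:
{"fn": "arm_command", "kwargs": {
  "rows": [-0.009,0.0005,0.018,0,-0.5,0.1,1,-0.003,0,0.014,0,-0.3,0.1,1,0,0,0,0,-0.1,0,1]
}}

```text
time: 11.38
tool_pos: [0.4958, 0.0066, 0.1641]
ee_rot: [3.123, 0.296, -0.001]
wrist_force: [-0.1, -0.6, -2.5]
grip_width: 0.0229
```

```bash
python3 - <<'E'
from h import *
stroke()
E
```

```text
t 11.3833 p [0.4958 0.0066 0.1641] q [-0.1177  0.4151  1.9577 -0.0063  0.7683  1.2684] F [-0.1263 -0.5799 -2.4922] T [0.0057 0.0422 0.0061] w 0.022865722920222528
x axis [ 0.9821  0.1881 -0.0008] z [ 0.     -0.0044 -1.    ] yaw 10.841871252857104
along -0.0755 lateral 0.0006 Fcontact z 0.91 along -0.23 press~-1.1 drag~0.5 mm
```

Request:
{"fn": "arm_command", "kwargs": {
  "rows": [0,0,0.007,0.2,0,0,1,0,0,0.006,0.1,0,0,1,0,0,0.003,0,0,0,1]
}}

```text
time: 11.63
tool_pos: [0.4982, 0.0068, 0.1484]
ee_rot: [-3.127, -0.297, -0.004]
wrist_force: [-1.3, 0.9, 4.3]
grip_width: 0.0233
```

```bash
python3 - <<'E'
from h import *
stroke()
E
```

```text
t 11.6333 p [0.4982 0.0068 0.1484] q [-0.1197  0.4415  1.9685  0.0022  0.7291  1.2598] F [-1.2864  0.8893  4.2765] T [ 0.3673 -0.2024  0.0718] w 0.023261601749436853
x axis [0.9821 0.1885 0.0029] z [ 0.0027  0.0011 -1.    ] yaw 10.867635806862932
along -0.0730 lateral 0.0003 Fcontact z 7.68 along -1.10 press~5.7 drag~2.2 mm
```

Pressing about 4.5 mm at the toe end. Third stroke.

Request:
{"fn": "arm_command", "kwargs": {
  "rows": [0.009,0,0,0,0,0,1,0.011,0,0,0,0,0,1,0.011,0,0.0005,0,0,0,1,0.011,0,0,0,0,0,1]
}}

```text
time: 11.97
tool_pos: [0.5418, 0.0151, 0.1489]
ee_rot: [-3.127, -0.297, -0.004]
wrist_force: [-2.8, -1.8, 3.1]
grip_width: 0.0229
```

```bash
python3 - <<'E'
from h import *
stroke()
E
```

```text
t 11.9667 p [0.5418 0.0151 0.1489] q [-0.0945  0.4915  1.8639  0.0018  0.7836  1.2854] F [-2.7617 -1.8075  3.0594] T [-0.0357  0.34    0.0696] w 0.022882734928250277
x axis [0.9821 0.1884 0.0028] z [ 0.0027  0.001  -1.    ] yaw 10.861008702517655
along -0.0286 lateral 0.0002 Fcontact z 6.46 along -3.05 press~4.5 drag~6.1 mm
```

Request:
{"fn": "arm_command", "kwargs": {
  "rows": [0.011,0,0.0005,0,0,0,1,0.011,0,0.0005,0,0,0,1,0.011,0,0.0005,0,0,0,1,0.011,0,0,0,0,0,1]
}}

```text
time: 12.3
tool_pos: [0.5902, 0.0245, 0.1491]
ee_rot: [-3.127, -0.299, -0.006]
wrist_force: [-3.0, -1.1, 2.4]
grip_width: 0.0235
```

```bash
python3 - <<'E'
from h import *
stroke()
E
```

```text
t 12.3 p [0.5902 0.0245 0.1491] q [-0.0706  0.5488  1.744   0.001   0.845   1.309 ] F [-2.9731 -1.1412  2.3884] T [-0.1096  0.5956 -0.016 ] w 0.023474813223755706
x axis [0.9819 0.1894 0.0038] z [ 0.0038  0.0004 -1.    ] yaw 10.917733527643176
along 0.0206 lateral 0.0003 Fcontact z 5.79 along -3.14 press~3.8 drag~6.3 mm
```

Request:
{"fn": "arm_command", "kwargs": {
  "rows": [0.011,0,0.001,0,0,0,1,0.011,0,0.001,0,0,0,1,0.011,0,0.0005,0,0,0,1,0.011,0,0.0005,0,0,0,1,0.01,0,0,0,0,0,1]
}}

```text
time: 12.72
tool_pos: [0.6486, 0.0364, 0.1479]
ee_rot: [3.127, 0.301, 0.002]
wrist_force: [-3.0, -1.0, 2.7]
grip_width: 0.023
```

```bash
python3 - <<'E'
from h import *
stroke()
E
```

```text
t 12.7167 p [0.6486 0.0364 0.1479] q [-0.0455  0.6238  1.5899 -0.0004  0.9263  1.3335] F [-2.983  -1.0152  2.6621] T [-0.179   1.0748  0.0691] w 0.023031600197349646
x axis [0.9816 0.1909 0.0014] z [ 0.0015 -0.0004 -1.    ] yaw 11.002448796765393
along 0.0802 lateral 0.0009 Fcontact z 6.06 along -3.12 press~4.1 drag~6.2 mm
```

Request:
{"fn": "arm_command", "kwargs": {
  "rows": [0.002,0,-0.018,0,0,0,1,0.001,0,-0.022,0,0.2,0,1,0,0,-0.01,0,0.1,0,1]
}}

```text
time: 12.97
tool_pos: [0.6546, 0.0382, 0.1958]
ee_rot: [-3.126, -0.302, -0.004]
wrist_force: [0.8, -0.0, -2.9]
grip_width: 0.023
```

Request:
{"fn": "arm_command", "kwargs": {
  "rows": [-0.028,0.0005,0,0,0.1,0.1,1,-0.031,0,0,0,0,0,1,-0.031,0,0,0,0,0,1,-0.031,0,0,0,0,0,1,-0.026,0,0,0,0,0,1]
}}

```text
time: 13.38
tool_pos: [0.5122, 0.0104, 0.1951]
ee_rot: [3.127, 0.303, 0.021]
wrist_force: [0.5, -0.7, -3.3]
grip_width: 0.0231
```

```bash
python3 - <<'E'
from h import *
stroke()
w=r.snapshot("wrist"); save(w["img"],"w13.png")
E
```

```text
t 13.3833 p [0.5122 0.0104 0.1951] q [-0.1099  0.3871  1.8945  0.0032  0.847   1.2655] F [ 0.471  -0.7255 -3.2689] T [ 0.0125  0.0142 -0.0185] w 0.023116036978959826
x axis [0.9813 0.1921 0.013 ] z [ 0.0131  0.001  -0.9999] yaw 11.076788247812727
along -0.0586 lateral 0.0012 Fcontact z 0.13 along 0.33 press~-1.9 drag~-0.7 mm
```

View pics/w13.png

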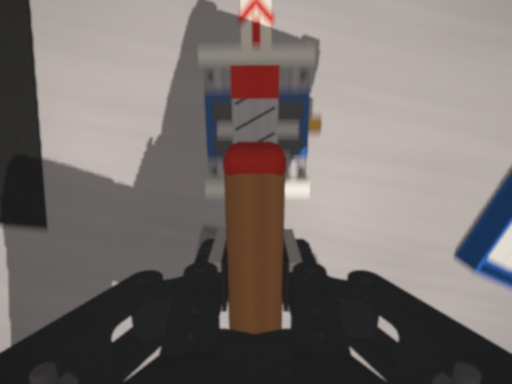

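The file is unchanged in the grip (toe still at pixels 230–279, rows 66–98) and square to the fixture. I'll do a fourth stroke for margin, the same way.

Request:
{"fn": "arm_command", "kwargs": {
  "rows": [-0.009,0.0005,0.018,0,-0.5,0.1,1,-0.003,0,0.014,0,-0.2,0.1,1,0,0,0,0,-0.1,0,1]
}}

```text
time: 13.68
tool_pos: [0.4955, 0.0071, 0.1633]
ee_rot: [3.126, 0.297, -0.003]
wrist_force: [-0.8, -0.1, -4.2]
grip_width: 0.023
```

Request:
{"fn": "arm_command", "kwargs": {
  "rows": [0,0,0.007,0,0,0,1,0,0,0.006,0,0,0,1,0,0,0.002,0,0,0,1]
}}

```text
time: 13.93
tool_pos: [0.4978, 0.0072, 0.1486]
ee_rot: [3.125, 0.297, 0.003]
wrist_force: [-1.4, 1.9, 3.0]
grip_width: 0.023
```

```bash
python3 - <<'E'
from h import *
stroke()
E
```

```text
t 13.9333 p [0.4978 0.0072 0.1486] q [-0.1173  0.441   1.9689 -0.0028  0.7295  1.2662] F [-1.4428  1.9224  3.0354] T [ 0.3576 -0.1666  0.091 ] w 0.022995418706531292
x axis [0.9821 0.1882 0.0016] z [ 0.002  -0.0021 -1.    ] yaw 10.848442378743284
along -0.0733 lateral 0.0008 Fcontact z 6.44 along -1.05 press~4.4 drag~2.1 mm
```

Request:
{"fn": "arm_command", "kwargs": {
  "rows": [0.009,0,0,0,0,0,1,0.011,0,0.0005,0,0,0,1,0.011,0,0.0005,0,0,0,1,0.011,0,0,0,0,0,1]
}}

```text
time: 14.27
tool_pos: [0.5414, 0.0156, 0.1487]
ee_rot: [3.125, 0.297, 0.003]
wrist_force: [-3.4, -0.2, 3.3]
grip_width: 0.0232
```

Request:
{"fn": "arm_command", "kwargs": {
  "rows": [0.011,0,0.0005,0,0,0,1,0.011,0,0.0005,0,0,0,1,0.011,0,0.0005,0,0,0,1,0.011,0,0.0005,0,0,0,1]
}}

```text
time: 14.6
tool_pos: [0.5897, 0.025, 0.1485]
ee_rot: [3.124, 0.298, 0.004]
wrist_force: [-3.1, -0.2, 2.9]
grip_width: 0.0234
```

```bash
python3 - <<'E'
from h import *
stroke()
E
```

```text
t 14.6 p [0.5897 0.025  0.1485] q [-0.0684  0.5495  1.7451 -0.0038  0.8439  1.3145] F [-3.0655 -0.1989  2.8783] T [-0.0947  0.706   0.0335] w 0.0234369645974999
x axis [0.9819 0.1893 0.0023] z [ 0.003  -0.0031 -1.    ] yaw 10.91202280276822
along 0.0203 lateral 0.0009 Fcontact z 6.28 along -3.05 press~4.3 drag~6.1 mm
```

Request:
{"fn": "arm_command", "kwargs": {
  "rows": [0.011,0,0.001,0,0,0,1,0.011,0,0.0005,0,0,0,1,0.011,0,0.0005,0,0,0,1,0.011,0,0.0005,0,0,0,1,0.01,0,0,0,0,0,1]
}}

```text
time: 15.02
tool_pos: [0.6479, 0.0368, 0.1475]
ee_rot: [3.123, 0.301, -0.001]
wrist_force: [-2.4, -1.0, 3.0]
grip_width: 0.0228
```

Request:
{"fn": "arm_command", "kwargs": {
  "rows": [0.002,0,-0.018,0,0,0,1,0.001,0,-0.022,0,0.2,0,1,0,0,-0.015,0,0.1,0,1]
}}

```text
time: 15.27
tool_pos: [0.6537, 0.0389, 0.1996]
ee_rot: [3.124, 0.302, -0.002]
wrist_force: [0.2, 0.2, -3.8]
grip_width: 0.0233
```

```bash
python3 - <<'E'
from h import *
info()
plan([0.518,0.303,0.20],9,n=11)
E
```

```text
t 15.2667 p [0.6537 0.0389 0.1996] q [-0.0404  0.5752  1.5266 -0.0032  1.0405  1.3392] F [ 0.1848  0.164  -3.7969] T [-0.017   0.0057 -0.019 ] w 0.023277097218756867
x axis [ 0.9815  0.1916 -0.0013] z [-0.0008 -0.0027 -1.    ] yaw 11.04749843632643
from [0.6537 0.0389 0.1996] to [0.518 0.303 0.2  ] turn [0.1467 0.0707 2.0476] N 11
-0.0075, -0.0259, -0.0001, 0.01, 0.01, 0.19
-0.0076, -0.0259, -0.0001, 0.01, 0.01, 0.19
-0.0077, -0.0259, -0.0001, 0.01, 0.01, 0.19
-0.0078, -0.0259, -0.0001, 0.01, 0.01, 0.19
-0.0078, -0.0258, -0.0001, 0.01, 0.01, 0.19
-0.0079, -0.0258, -0.0001, 0.01, 0.01, 0.19
-0.0080, -0.0258, -0.0001, 0.01, 0.01, 0.19
-0.0081, -0.0258, -0.0001, 0.01, 0.01, 0.19
-0.0082, -0.0257, -0.0001, 0.01, 0.01, 0.19
-0.0083, -0.0257, -0.0000, 0.01, 0.01, 0.19
-0.0083, -0.0257, -0.0000, 0.01, 0.01, 0.19
```

Request:
{"fn": "arm_command", "kwargs": {
  "rows": [-0.008,-0.026,0,0,0,0.4,1,-0.008,-0.026,0,0,0,0.4,1,-0.008,-0.026,0,0,0,0.4,1,-0.008,-0.026,0,0,0,0.4,1,-0.008,-0.026,0,0,0,0.4,1]
}}

```text
time: 15.68
tool_pos: [0.5971, 0.1608, 0.202]
ee_rot: [3.129, 0.236, 0.013]
wrist_force: [0.8, 1.0, -3.1]
grip_width: 0.0235
```

Request:
{"fn": "arm_command", "kwargs": {
  "rows": [-0.008,-0.026,0,0,0,0.4,1,-0.008,-0.026,0,0,0,0.4,1,-0.008,-0.026,0,0,0,0.4,1,-0.008,-0.026,0,0,0,0.4,1,-0.006,-0.016,0,0,0,0,1]
}}

```text
time: 16.1
tool_pos: [0.5426, 0.2836, 0.2006]
ee_rot: [3.133, 0.191, 0.015]
wrist_force: [-0.1, -0.5, -2.8]
grip_width: 0.0232
```

```bash
python3 - <<'E'
from h import *
info()
plan([0.520,0.303,0.12],8,n=4)
E
```

```text
t 16.1 p [0.5426 0.2836 0.2006] q [ 0.3762  0.5134  1.6431 -0.0071  0.9771  1.8293] F [-0.0626 -0.4833 -2.7799] T [ 0.0122 -0.0359 -0.0326] w 0.02318098305558544
x axis [0.9926 0.1213 0.0092] z [ 0.0096 -0.0026 -1.    ] yaw 6.969594501346819
from [0.5426 0.2836 0.2006] to [0.52  0.303 0.12 ] turn [ 0.2173 -0.5275 -1.0314] N 4
-0.0052, -0.0056, 0.0201, 0.05, -0.13, -0.26
-0.0051, -0.0056, 0.0201, 0.05, -0.13, -0.26
-0.0051, -0.0056, 0.0201, 0.05, -0.13, -0.26
-0.0050, -0.0056, 0.0201, 0.05, -0.13, -0.26
```

Yaw 7° is nearer the mat's 5.4°, so I'll keep it. Next: over the mat centre, then down.

Request:
{"fn": "arm_command", "kwargs": {
  "rows": [-0.006,-0.006,0.018,0.1,-0.2,0,1,-0.005,-0.006,0.02,0.1,-0.2,0,1,-0.004,-0.004,0.02,0,-0.1,0,1,-0.003,-0.002,0.015,0,0,0,1,0,0,0,0,0,0,1]
}}

```text
time: 16.52
tool_pos: [0.5233, 0.3082, 0.1254]
ee_rot: [-3.133, -0.201, -0.008]
wrist_force: [0.3, -0.5, -4.3]
grip_width: 0.0228
```

```bash
python3 - <<'E'
from h import *
info()
plan([0.520,0.303,0.050],7,n=4)
w=r.snapshot("wrist"); save(w["img"],"w14.png")
t=r.snapshot("top"); save(t["img"],"t14.png",(60,130,260,265),4)
E
```

```text
t 16.5167 p [0.5233 0.3082 0.1254] q [0.4233 0.5994 1.7213 0.0005 0.8155 1.8654] F [ 0.2517 -0.4978 -4.308 ] T [-0.0555  0.0664 -0.0174] w 0.022809407686465336
x axis [0.9918 0.128  0.0051] z [ 0.0048  0.0026 -1.    ] yaw 7.35449769809385
from [0.5233 0.3082 0.1254] to [0.52  0.303 0.05 ] turn [-0.1112 -0.2905  0.3548] N 4
-0.0011, 0.0012, 0.0188, -0.03, -0.07, 0.09
-0.0011, 0.0012, 0.0188, -0.03, -0.07, 0.09
-0.0010, 0.0012, 0.0188, -0.03, -0.07, 0.09
-0.0010, 0.0012, 0.0188, -0.03, -0.07, 0.09
```

View pics/w14.png

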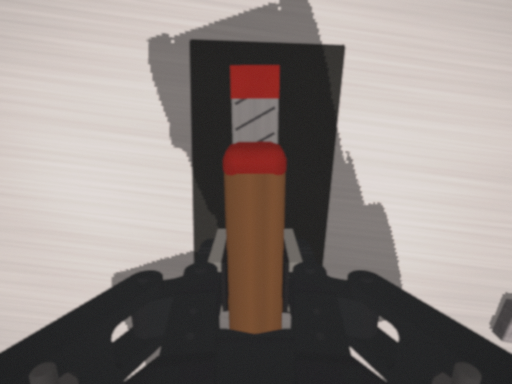

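View pics/t14.png

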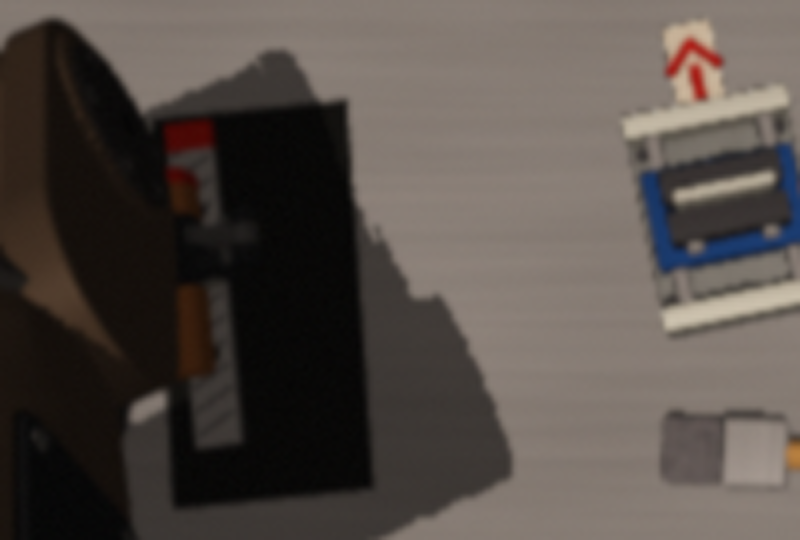

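Request:
{"fn": "arm_command", "kwargs": {
  "rows": [-0.001,0.002,0.019,0,-0.1,0,1,-0.001,0.001,0.019,0,-0.1,0,1,-0.001,0.001,0.018,0,-0.1,0,1,0,0.001,0.012,0,0,0,1,0,0,0,0,0,0,1]
}}

```text
time: 17.03
tool_pos: [0.5295, 0.3045, 0.0645]
ee_rot: [-3.128, -0.199, -0.024]
wrist_force: [-0.7, -0.2, -4.1]
grip_width: 0.0232
```

```bash
python3 - <<'E'
from h import *
info()
plan([0.520,0.303,0.0425],7.2,n=2)
E
```

```text
t 17.0333 p [0.5295 0.3045 0.0645] q [0.4131 0.6856 1.7568 0.0026 0.6822 1.855 ] F [-0.7352 -0.2481 -4.1355] T [-0.0299  0.03   -0.0283] w 0.023230036170503256
x axis [0.9918 0.1264 0.0158] z [ 0.0149  0.0083 -0.9999] yaw 7.2647659701369465
from [0.5295 0.3045 0.0645] to [0.52   0.303  0.0425] turn [-0.3654 -0.9062  0.0677] N 2
-0.0050, 0.0002, 0.0109, -0.18, -0.45, 0.03
-0.0049, 0.0002, 0.0109, -0.18, -0.45, 0.03
```

Request:
{"fn": "arm_command", "kwargs": {
  "rows": [-0.005,0,0.007,-0.4,-0.9,0,1,-0.004,0,0.006,0,-0.1,0,1,0,0,0,0,0,0,1]
}}

```text
time: 17.28
tool_pos: [0.5219, 0.3036, 0.0529]
ee_rot: [3.135, 0.198, 0.0]
wrist_force: [0.4, -0.3, -4.0]
grip_width: 0.0232
```

```bash
python3 - <<'E'
from h import *
info()
plan([0.520,0.303,0.0425],7.2,n=2)
E
```

```text
t 17.2833 p [0.5219 0.3036 0.0529] q [ 0.4176  0.6999  1.7695 -0.0006  0.672   1.863 ] F [ 0.4242 -0.319  -3.9714] T [ 0.0367 -0.0255 -0.0207] w 0.023209978005462262
x axis [0.9921 0.1256 0.0002] z [ 0.0003 -0.0003 -1.    ] yaw 7.212741467370429
from [0.5219 0.3036 0.0529] to [0.52   0.303  0.0425] turn [ 0.0188 -0.0124  0.0127] N 2
-0.0010, 0.0002, 0.0052, 0.01, -0.01, 0.01
-0.0010, 0.0002, 0.0052, 0.01, -0.01, 0.01
```

Level and about 10 mm above the mat. Next I'll lower it gently.

Request:
{"fn": "arm_command", "kwargs": {
  "rows": [0,0,0.004,0,0,0,1,0,0,0.003,0,0,0,1,0,0,0.002,0,0,0,1,0,0,0,0,0,0,1]
}}

```text
time: 17.62
tool_pos: [0.5226, 0.3042, 0.0448]
ee_rot: [-3.135, -0.198, -0.004]
wrist_force: [-0.7, -0.3, -3.2]
grip_width: 0.023
```

```bash
python3 - <<'E'
from h import *
info()
E
```

```text
t 17.6167 p [0.5226 0.3042 0.0448] q [ 0.4181  0.7124  1.7725 -0.0007  0.6539  1.863 ] F [-0.6548 -0.3074 -3.1738] T [0.0088 0.0359 0.0187] w 0.022967852453350812
x axis [0.992  0.126  0.0029] z [ 0.0028  0.0008 -1.    ] yaw 7.241213589758251
```

Request:
{"fn": "arm_command", "kwargs": {
  "rows": [0,0,0.0025,0,-0.15,0,1,0,0,0.001,0,0,0,1,0,0,0,0,0,0,1]
}}

```text
time: 17.87
tool_pos: [0.5229, 0.3043, 0.0424]
ee_rot: [-3.134, -0.199, -0.002]
wrist_force: [0.7, -0.6, -3.6]
grip_width: 0.0233
```

```bash
python3 - <<'E'
from h import *
info()
E
```

```text
t 17.8667 p [0.5229 0.3043 0.0424] q [0.4178 0.7166 1.7716 0.0007 0.652  1.8616] F [ 0.7436 -0.5897 -3.5875] T [ 0.0559  0.0041 -0.0017] w 0.023294397904835496
x axis [0.992  0.1262 0.0012] z [ 0.0011  0.0009 -1.    ] yaw 7.249527282923023
```

Request:
{"fn": "arm_command", "kwargs": {
  "rows": [0,0,0.0015,0,0,0,1,0,0,0.001,0,0,0,1]
}}

```text
time: 18.03
tool_pos: [0.523, 0.3044, 0.0422]
ee_rot: [-3.134, -0.199, -0.003]
wrist_force: [-4.8, -2.8, 9.3]
grip_width: 0.0234
```

```bash
python3 - <<'E'
from h import *
info()
E
```

```text
t 18.0333 p [0.523  0.3044 0.0422] q [0.4178 0.7169 1.772  0.0006 0.6502 1.8614] F [-4.7884 -2.8281  9.2997] T [-0.2884  0.6224 -0.0394] w 0.023413269073017128
x axis [0.992  0.1263 0.0023] z [ 0.0021  0.0014 -1.    ] yaw 7.25744974537562
```

Request:
{"fn": "arm_command", "kwargs": {
  "rows": [0,0,0,0,0,0,1,0,0,0,0,0,0,0.7,0,0,0,0,0,0,0.5,0,0,0,0,0,0,0.3,0,0,0,0,0,0,0]
}}

```text
time: 18.45
tool_pos: [0.5239, 0.3047, 0.043]
ee_rot: [-3.133, -0.198, -0.007]
wrist_force: [0.0, 0.5, 0.3]
grip_width: 0.0609
```

Request:
{"fn": "arm_command", "kwargs": {
  "rows": [0,0,0,0,0,0,0,0,0,0,0,0,0,0,0,0,0,0,0,0,0]
}}

```text
time: 18.7
tool_pos: [0.524, 0.3048, 0.0428]
ee_rot: [-3.133, -0.199, -0.007]
wrist_force: [0.2, -0.2, 1.2]
grip_width: 0.0851
```

```bash
python3 - <<'E'
from h import *
info()
w=r.snapshot("wrist"); save(w["img"],"w15.png")
E
```

```text
t 18.7 p [0.524  0.3048 0.0428] q [0.4177 0.7163 1.7706 0.0008 0.6495 1.8613] F [ 0.1519 -0.1621  1.1855] T [ 0.0216 -0.0156  0.0364] w 0.08512608291579271
x axis [0.992  0.1262 0.0048] z [ 0.0045  0.0025 -1.    ] yaw 7.251617979963742
```

View pics/w15.png

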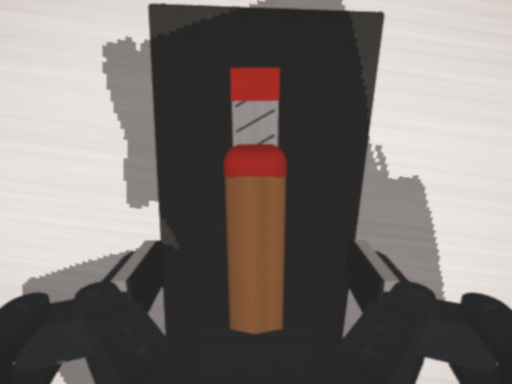

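The file is released, centred on the mat, and the jaws are clear on both sides. I'll go straight up and then back for a clear look.

Request:
{"fn": "arm_command", "kwargs": {
  "rows": [0,0,-0.015,0,0,0,0,0,0,-0.03,0,0,0,0,0,0,-0.04,0,0.2,0,0,0,0,-0.04,0,0.2,0,0,0,0,-0.04,0,0,0,0]
}}

```text
time: 19.17
tool_pos: [0.5201, 0.3029, 0.2044]
ee_rot: [3.132, 0.198, -0.007]
wrist_force: [0.8, 1.1, 0.7]
grip_width: 0.0856
```

Request:
{"fn": "arm_command", "kwargs": {
  "rows": [0,-0.02,-0.02,0,0,0,0,0,-0.03,-0.01,0,0,0,0,0,-0.03,0,0,0,0,0,0,-0.03,0,0,0,0,0,0,-0.03,0,0,0,0,0]
}}

```text
time: 19.58
tool_pos: [0.5054, 0.4429, 0.2491]
ee_rot: [-3.133, -0.186, -0.017]
wrist_force: [0.9, -0.3, -0.3]
grip_width: 0.0857
```

Request:
{"fn": "arm_command", "kwargs": {
  "rows": [0,0,0,0,0,0,0,0,0,0,0,0,0,0,0,0,0,0,0,0,0]
}}

```text
time: 19.83
tool_pos: [0.5034, 0.4481, 0.2486]
ee_rot: [-3.131, -0.195, -0.017]
wrist_force: [0.8, 0.6, 0.1]
grip_width: 0.0858
```

```bash
python3 - <<'E'
from h import *
info()
t=r.snapshot("top"); save(t["img"],"t16.png"); s=r.snapshot("scene"); save(s["img"],"s16.png")
save(s["img"],"s16z.png",(215,160,415,290),4)
E
```

```text
t 19.8333 p [0.5034 0.4481 0.2486] q [ 0.6303  0.5529  1.4276 -0.0026  1.1495  2.0781] F [0.8185 0.6095 0.1417] T [-0.018  -0.0162 -0.0131] w 0.08579350882679875
x axis [0.9923 0.1237 0.0113] z [ 0.0108  0.0049 -0.9999] yaw 7.108015593989547
```

View pics/t16.png

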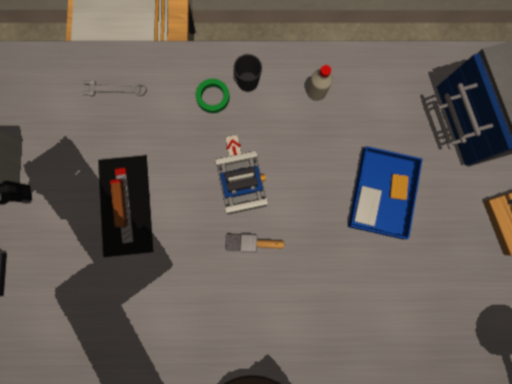

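View pics/s16z.png

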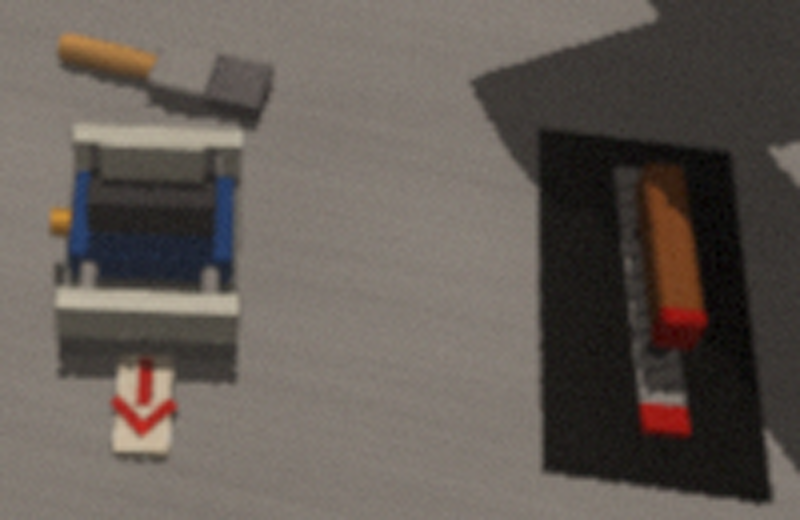

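```bash
python3 -c "
from bench import r
print(r.close_job())"
```

```text
the job is handed in; nothing more can be done
None
```

I picked up the file by its bar and deburred the plate edge with four strokes. In each, the red toe led along the arrow and the contact ran from about 73 mm on the toe side to about 70 mm on the heel side. I lifted the file roughly 45 mm clear for every return, then laid it flat in the middle of its mat and handed in at about 20 s.

**Filing:**
- **Press:** I estimated this from wrist force and tool height, with no direct reading of the press joint. Most readings were about 3 to 5.5 mm, against 15 mm at the stop. One in stroke 2 came out at 2.5 mm from force and about 3.4 mm from height, so that part may have been slightly light. I added the fourth stroke for margin.
- **Drag:** estimated at about +4.5 to 6 mm once the file was sliding. The few slightly negative estimates came with the file off the plate and are force noise.
- **Alignment:** the file stayed within about 0.3° of my measured stroke direction, and the grip did not slip.

**Set-down:** the contact force peaked at about 9 N when the file touched the mat, and I released it only once it was seated.

**Last checks:** the final pictures show the file flat within the mat, the plate back up in its fixture, and the brush and both offcuts where they started. The gripper is open and well clear of everything. None of the last checks failed.

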